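# Change the piece on the sloping photo easel

## Robot

A 7-joint arm with a two-finger parallel gripper is mounted at the origin on the work surface. World frame = base frame: x ahead of the robot, y to its left, z up, the work surface at z = 0. Lengths are in m, angles in rad, forces in N, time in s.
With the tool pointing down it reaches from about 0.425 to 0.875 m from the base axis. Payload 8.4 kg.
Tool frame: the origin (TCP) lies at the very end of the fingers, on their centre line; the grasp point (between the pads) lies 19 mm behind it; y points along the fingers, z is the direction in which the jaws open and shut, and the axes are right-handed (so a half turn about y gives the same grasp; the last joint's range is limited). The gripper opens to 85 mm and grips with 20 to 120 N. Pads are 22 mm wide; open, the fingers measure 114 mm over their backs; the gripper's body (76 mm by 85 mm) begins 54 mm behind the grasp point. The pads swing forward as they close: fully open they stand 13 mm farther back than shut.
Start: joints at [1.217, 0.333, 0.04, 1.465, -0.013, 1.343, -0.059], TCP at [0.164, -0.629, 0.209] pointing down, gripper open.
Joint ranges: [-2.58, 2.58], [-0.38, 2.09], [-1.3, 1.39], [0.25, 2.4], [-1.5, 4.64], [0.08, 2.09], [-2.65, 2.65]. Speed limits (rad/s): [2.22, 2.22, 2.79, 2.79, 3.14, 3.14, 3.14].

## Interface

Orientations are given as a unit quaternion [x, y, z, w].
In Python, from workcell import status, read_camera, camera_info, order, nets gives the robot as it stands.
- The arm moves only by the shell command python3 -m handwheel 'ROWS'. ROWS is JSON, one flat list of numbers, 7 for each row, row after row: the shift along the tool's x, y, z in cm, then the turn, a rotation vector about the tool's x, y, z in degrees, then the finger opening in cm, from 0 to 8.54. In form: [x, y, z, ax, ay, az, grip, x, y, z, ax, ay, az, grip, ...]. A call has 1 to 5 rows; each row shifts and turns the pose as measured when the row begins, along the tool's axes as they then stand; what a row does not reach is not made up. A row lasts 1/8 s, in which the tool goes at most 62.5 mm and 10.7 degrees, less where a joint would pass 70% of its speed; a pose out of reach is approached as far as the arm can. A call with a gripper value outside its range is refused whole. The fingers move at their own pace and stop on an object; the grip force is fixed at half the most. Time passes only in rows, so rows that do not move let the fingers close. It gives the time, the measured TCP pose, the force and the opening at its end, in the units of the state.
- status.state(): the state, without advancing time (a new reading comes with each control period).
- read_camera(name): name is "side" or "top"; returns the picture (400x640x3 uint8, red, green, blue); there is no depth.
- camera_info(name): a dict with "K" (3x3 intrinsics, pixels), "extrinsics" (4x4, takes a point from world to camera coordinates). Camera axes: x right, y up, looking along -z (the intrinsics and any distortion apply to the point x, -y, -z); pixel columns grow to the right and rows downward; lengths in m; the calibration is good to about 2 mm. A picture is of the moment at which its call begins. camera_info takes no time and is no camera call.
- order.close_job(): hands the job in, once; it reports no verdict.
Trained networks look in the newest picture that a camera, given by its name, has taken for a name from the list of things; names that differ only in an ending like _2 or _b are one class to them, and where a whole thing is asked for, a point or a joint stands for the part that bears it (a point fixed in the world has none). Each returns a list of dicts, best first, with "confidence" (0 to 1); they miss things now and then, are a little off and sometimes report something else, mostly with a low value. They report only what shows in the picture. A call takes as long as a camera call. They do not tell look-alikes from the thing itself.
- nets.silhouettes(camera, query): "pixels" (400x640 bool, what is visible of it) and "extent" ([left, top, right, bottom] in pixels, round what is visible of it).
- nets.place_of(camera, query): "location" ([row, column] in pixels: a listed point, or the origin of a listed thing).
The state is a dict: "clock": time; "joints": joint angles; "dq": joint speeds; "joint_efforts": joint torques, N m; "eef_pos": TCP position; "ee_rot": TCP orientation; "contact_force": force on the tool from outside, world axes, zero at the start; "moment": the same for the moment, N m; "opening": finger opening in m.
Only numpy, scipy, OpenCV 4.12 (cv2) and the standard library are available. Lean on these libraries where they do the work, as an engineer would, in place of code of your own. Each camera call takes 0.05 s, during which the arm holds its last target.

## Task

The tall box sitting in the low corner of the sloping photo easel has been photographed: take it off and stand it upright in the wooden tray, beside the finished piece that is already there. Then lay the long slim case flat on the easel, lid up, with its long side along the longer front rail, so that it slides down and comes fully home against both rails in the low corner. Set both down gently without dropping them, and leave all the other cases, the bangle and the bottle where they are.

Things in the scene. Friction and masses are not known exactly. Their poses are not given: they have to be found in the camera images.
- easel: White plate of the photo stand, sloping up 24.8 deg along its x and 17.5 deg along its y; normal (z) leans 31 deg from vertical, towards the robot and its right. Origin: on the plate in its lowest corner, where the inner faces of the two rails meet, 36 mm above the desk. x: up along the side rail, away from the robot (plate 225 mm); y: up along the longer front rail, to the left (280 mm).
- front_rail (a point): Middle of the top of the front rail, on its inner edge. Both rails are aluminium with tick marks, 18 mm high and 10 mm thick, along the plate's two low edges. Plate and rails are slick (friction about 0.15): a case let go on the plate slides by itself into the corner.
- stand: Grey base of the photo stand, fixed, 285 by 335 by 8 mm, reaching 15 to 20 mm beyond the rails. Origin: on the desk under the easel's corner; yaw as the easel. Beyond the plate's highest corner, at x 235, y 275 mm, stands a camera column 408 mm high, 22 mm thick, its camera turned outwards to the left, away from the plate.
- watch_box: The tall box already photographed: closed maroon case with brass button, 62 (x) by 88 (y) by 56 mm (z), about 0.2 kg. At the start it sits on the easel in the low corner, its 88 mm side along the front rail and its 62 mm side along the side rail. Origin: centre of its underside; z points out of its lid.
- long_case: The next piece to photograph: closed long slim maroon case, 180 (x) by 58 (y) by 28 mm (z), about 0.16 kg, lying lid up on the desk to the robot's right. Origin: centre of its underside; x along its length. Either end may point either way.
- tray: Shallow open wooden tray for finished pieces, fixed on the desk, outside 130 (x) by 200 (y) by 25 mm (z), walls and floor 4 mm thick. Origin: centre of its underside. Its -y half holds the finished piece, its +y half is free.
- done_box: Finished piece standing in the -y half of the tray: maroon cube-like case 60 by 60 by 45 mm. Origin: centre of its underside. Leave it.
- square_case: Flat square maroon case 90 by 90 by 34 mm on the desk. Origin: centre of its underside. Leave it.
- ring_box: Small maroon ring box 52 by 52 by 44 mm, standing 8 to 25 mm from the long case, beside its long side that is farther from the robot; where along it varies. Origin: centre of its underside. Leave it.
- ring_box2: Small maroon ring box 52 by 58 by 40 mm beside the bottle, at the near right. Origin: centre of its underside. Leave it.
- ring_box3: Small maroon ring box 52 by 52 by 44 mm at the far right of the desk. Origin: centre of its underside. Leave it.
- bangle: Plain steel bangle lying on the desk near the robot, 68 mm outside diameter, 9 mm high. Origin: centre of its underside. Leave it.
- bottle: Standing white bottle of cleaning fluid, 56 mm across, 150 mm high, at the near right of the desk. Origin: centre of its underside. Leave it.
Mind the look-alikes: they are no part of the job. Leave any orange or white look-alike of the watch_box alone.

How it is judged:
On the way, in this order (a step that is already met when the one before it is completed fails the run):
1. the tall box stands upright in the tray, let go (x of watch_box in the frame of tray between -0.065 and 0.065 m and y of watch_box in the frame of tray between -0.1 and 0.1 m and z of watch_box in the frame of tray between -0.002 and 0.01 m and angle between watch_box's own z axis and vertical below 0.1 rad and contact force between the fingers and watch_box below 0.1 N and linear speed of watch_box below 0.02 m/s), for 0.2 s.
2. the long case lies home in the easel's corner, let go (x of long_case in the frame of easel between 0.025 and 0.033 m and y of long_case in the frame of easel between 0.086 and 0.094 m and z of long_case in the frame of easel between -0.004 and 0.004 m and angle between the x axis of long_case and the y axis of easel, either way round below 0.05 rad and angle between the z axis of long_case and the z axis of easel, either way round below 0.05 rad and contact force between the fingers and long_case below 0.1 N and linear speed of long_case below 0.02 m/s), for 0.3 s.
At the end, for the whole second after the job is handed in: The tall box stands upright (within 0.1 rad) on the tray's floor, at rest and let go; the long case lies flat on the easel, lid up, its long side against the front rail and its end against the side rail: within 4 mm of home in each direction and within 0.05 rad, at rest and let go (all of step 1 and all of step 2); the robot touches nothing.
It fails at once if another case, the bangle or the bottle is moved by more than 25 mm (distance of any of done_box, square_case, ring_box, ring_box3, ring_box2, bangle, bottle from where it was at the start of the episode above 0.025 m).
It fails at once if the tall box is let go more than 20 mm above the tray's floor (contact force between the fingers and watch_box below 0.1 N and x of watch_box in the frame of tray between -0.065 and 0.065 m and y of watch_box in the frame of tray between -0.1 and 0.1 m and z of watch_box in the frame of tray above 0.024 m).
It fails at once if the long case is let go with its middle more than 20 mm above the easel's plate (contact force between the fingers and long_case below 0.1 N and x of long_case in the frame of easel between 0 and 0.225 m and y of long_case in the frame of easel between 0 and 0.28 m and z of long_case in the frame of easel above 0.02 m).
It also fails if it takes over 58 s, if anything falls off the work surface, if the arm or the gripper's body presses on something with over 40 N, if the wrist force passes 120 N, or if a joint passes its speed limit or range.

## Working session

There is one attempt and no reset: what is moved stays moved. The work goes in short steps, Python scripts to look and compute and a shell command to move; the robot and the scene stay as the last step left them, time stands still between calls to the robot, and variables do not carry over. Pictures are saved under pics/ and viewed, and the job is handed in when it is done.

```bash
ls; mkdir -p pics; python3 - <<'E'
from workcell import status, read_camera, camera_info, order, nets
import cv2, numpy as np
s=status.state(); print({k:(np.round(v,4).tolist() if not isinstance(v,float) else v) for k,v in s.items()})
for c in ("side","top"):
    im=read_camera(c); cv2.imwrite(f"pics/{c}0.png",im[:,:,::-1])
    i=camera_info(c); print(c,{k:np.round(np.array(v),4).tolist() for k,v in i.items()})
E
```

```text
pics
{'clock': 0.0, 'joints': [1.2167, 0.3339, 0.0399, 1.4663, -0.0134, 1.3433, -0.0585], 'dq': [-0.0, -0.0008, -0.0008, 0.0005, -0.0012, -0.0002, -0.0016], 'joint_efforts': [-0.0018, -65.8565, 1.3647, -40.5568, 0.0166, 0.0124, 0.0001], 'eef_pos': [0.1637, -0.6285, 0.2082], 'ee_rot': [-0.09, 0.7019, -0.7008, 0.0897], 'contact_force': [0.9606, -0.8206, -0.4688], 'moment': [-0.0083, 0.0238, -0.1006], 'opening': 0.08557063718726313}
side {'K': [[419.1661, 0.0, 316.2082], [0.0, 419.1661, 199.5068], [0.0, 0.0, 1.0]], 'extrinsics': [[-0.7751, -0.6318, 0.0083, 0.366], [0.3446, -0.4117, 0.8437, -0.2851], [-0.5296, 0.6568, 0.5368, -0.9494], [0.0, 0.0, 0.0, 1.0]]}
top {'K': [[498.8287, 0.0, 327.1435], [0.0, 498.8287, 198.5824], [0.0, 0.0, 1.0]], 'extrinsics': [[0.0143, -0.9997, 0.0214, -0.0716], [0.9858, 0.0177, 0.1672, -0.5213], [-0.1675, 0.0188, 0.9857, -1.3242], [0.0, 0.0, 0.0, 1.0]]}
```

View pics/side0.png

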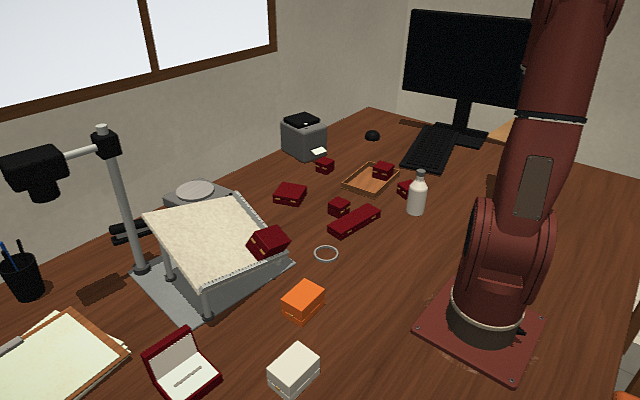

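View pics/top0.png

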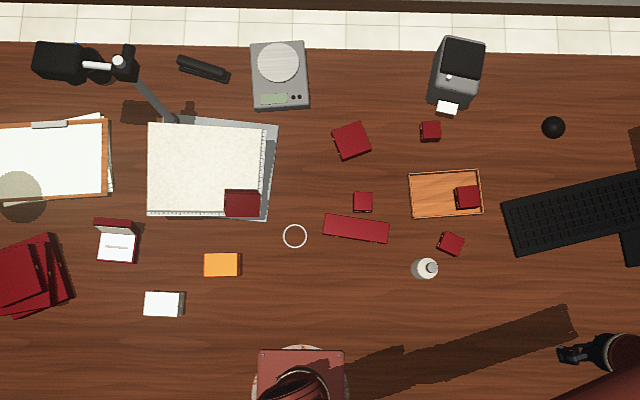

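The watch box on the easel is at side (268,243) and top (242,202). The long case is at side (355,222) and top (356,228). The tray is at side (371,178) and top (445,194). Look-alikes are the orange box at top (222,265), the white box at top (163,304) and the open case at top (117,240). The small maroon boxes are at top (363,202), (450,243), (430,131) and (467,197), and the square case is at (351,140).

```bash
cat > h.py <<'E'
from workcell import status, read_camera, camera_info, order, nets
import cv2, numpy as np, pickle
from scipy.spatial.transform import Rotation as R
from scipy.optimize import least_squares
CI={c:camera_info(c) for c in("side","top")}
def proj(c,P):
    P=np.atleast_2d(P); E=np.array(CI[c]["extrinsics"]); K=np.array(CI[c]["K"])
    q=P@E[:3,:3].T+E[:3,3]; q=q*[1,-1,-1]; u=q@K.T
    return u[:,:2]/u[:,2:]
def ray(c,uv):
    E=np.array(CI[c]["extrinsics"]); K=np.array(CI[c]["K"])
    d=np.linalg.inv(K)@np.array([uv[0],uv[1],1.]); d=d*[1,-1,-1]
    o=-E[:3,:3].T@E[:3,3]; d=E[:3,:3].T@d; return o,d/np.linalg.norm(d)
def tri(uv):  # dict cam->uv
    A=np.zeros((3,3));b=np.zeros(3)
    for c,p in uv.items():
        o,d=ray(c,p); M=np.eye(3)-np.outer(d,d); A+=M;b+=M@o
    X=np.linalg.solve(A,b); return X,{c:np.round(proj(c,X)[0]-np.array(p),1) for c,p in uv.items()}
E
python3 - <<'E'
from h import *
res={}
for q in ["watch_box","long_case","tray","easel","front_rail","stand","done_box","square_case","ring_box","bangle","bottle"]:
    for c in ("side","top"):
        s=nets.silhouettes(c,q); p=nets.place_of(c,q)
        res[q,c]=(s,p)
        print(q,c,[(round(a["confidence"],2),list(map(int,a["extent"])),int(a["pixels"].sum())) for a in s][:5],[(round(a["confidence"],2),np.round(a["location"],1).tolist()) for a in p][:5])
pickle.dump(res,open("res.pkl","wb"))
print(status.state()["clock"])
E
```

```text
watch_box side [(0.92, [246, 224, 291, 259], 1078), (0.78, [281, 279, 321, 327], 1474), (0.65, [266, 344, 321, 397], 2111), (0.15, [340, 161, 400, 198], 977)] [(0.83, [247.5, 261.5]), (0.79, [365.1, 292.1]), (0.71, [294.8, 302.3])]
watch_box top [(0.77, [146, 289, 185, 315], 878), (0.73, [205, 252, 242, 279], 821), (0.65, [450, 182, 480, 210], 604), (0.61, [225, 190, 262, 217], 971)] [(0.72, [302.3, 162.1]), (0.71, [260.9, 219.5]), (0.69, [201.8, 238.5])]
long_case side [(0.71, [324, 206, 381, 240], 996), (0.41, [315, 247, 336, 261], 172)] [(0.77, [224.5, 355.6])]
long_case top [(0.82, [320, 214, 388, 244], 1418)] [(0.72, [229.3, 353.1])]
tray side [(0.77, [339, 162, 399, 200], 1067)] [(0.81, [182.4, 369.6])]
tray top [(0.91, [406, 168, 484, 222], 2690), (0.35, [411, 257, 437, 281], 470)] [(0.93, [195.8, 442.0]), (0.66, [201.4, 241.2])]
easel side [(0.56, [140, 189, 289, 293], 7873)] [(0.9, [253.7, 277.4])]
easel top [(0.66, [225, 189, 260, 215], 936), (0.6, [145, 121, 266, 215], 9472), (0.6, [333, 120, 371, 161], 1071), (0.42, [32, 40, 279, 219], 15093), (0.4, [355, 189, 371, 212], 
[... 858 characters left out ...]
 199], 170)] [(0.85, [209.6, 338.1]), (0.63, [199.5, 291.2]), (0.59, [192.4, 405.1]), (0.49, [170.9, 324.6])]
ring_box top [(0.89, [353, 191, 373, 211], 404), (0.78, [418, 122, 445, 142], 430), (0.61, [436, 226, 463, 259], 494)] [(0.81, [200.9, 361.5]), (0.65, [270.0, 418.4]), (0.57, [239.2, 447.2]), (0.55, [134.3, 426.1])]
bangle side [(0.48, [314, 247, 337, 262], 151)] [(0.57, [258.4, 329.5])]
bangle top [(0.7, [223, 188, 258, 218], 1006), (0.62, [289, 227, 307, 248], 72)] [(0.71, [190.9, 445.3]), (0.68, [234.7, 295.8]), (0.41, [198.0, 460.1])]
bottle side [(0.59, [405, 166, 427, 215], 698)] [(0.79, [210.0, 413.0])]
bottle top [(0.56, [410, 257, 437, 278], 443)] [(0.8, [269.2, 419.7])]
2.3
```

```bash
python3 - <<'E'
import cv2
s=cv2.imread("pics/side0.png");t=cv2.imread("pics/top0.png")
cv2.imwrite("pics/c1.png",cv2.resize(s[180:330,130:310],None,fx=4,fy=4,interpolation=cv2.INTER_CUBIC))
cv2.imwrite("pics/c2.png",cv2.resize(t[110:230,140:290],None,fx=5,fy=5,interpolation=cv2.INTER_CUBIC))
E
```

```text
(no output)
```

View pics/c1.png

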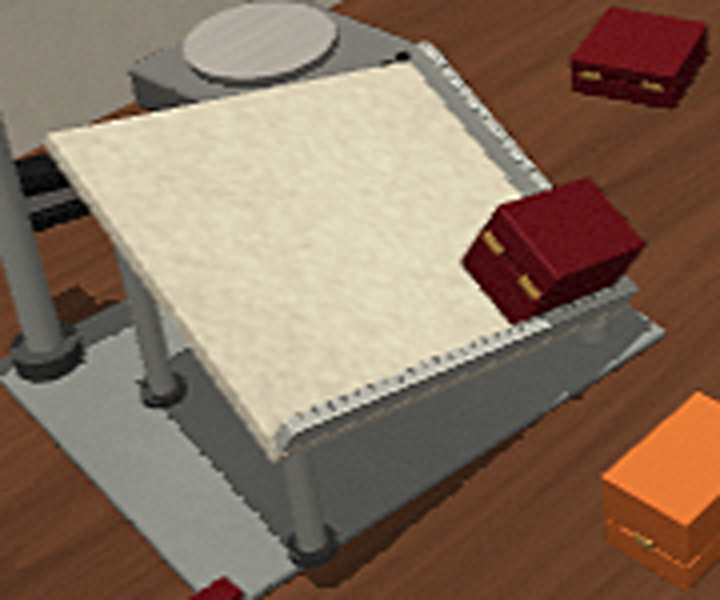

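View pics/c2.png

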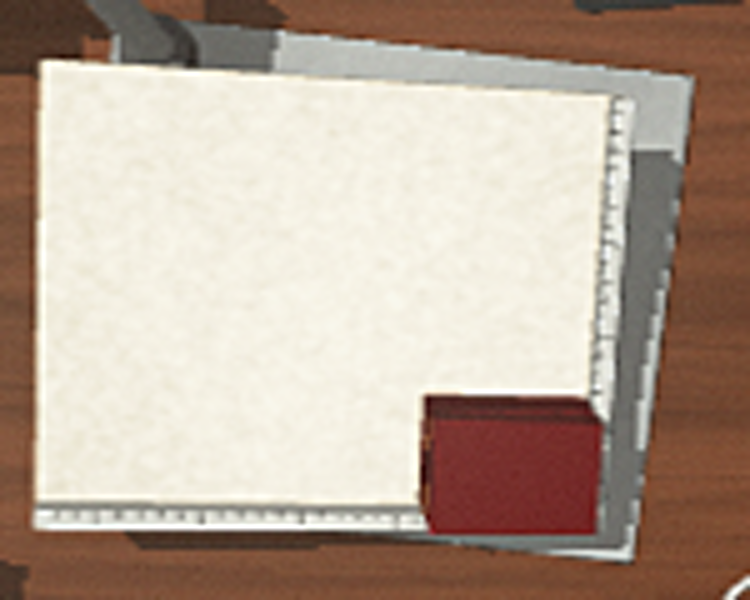

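```bash
cat > fit.py <<'E'
from h import *
for c in CI:
    E=np.array(CI[c]["extrinsics"]); print(c,"cam at",np.round(-E[:3,:3].T@E[:3,3],3))
T=lambda p:(140+p[0]/5-.4,110+p[1]/5-.4)
S=lambda p:(130+p[0]/4-.375,180+p[1]/4-.375)
obs=[("top",(225,280,0),T((41,62))),("top",(225,0,0),T((610,95))),
("side",(225,280,0),S((48,136))),("side",(225,0,0),S((410,62))),
("side",(0,0,56),S((645,240))),("side",(62,0,56),S((585,180))),("side",(62,88,56),S((490,218))),("side",(0,88,56),S((545,280))),("side",(62,88,0),S((463,262))),
("top",(0,0,56),T((598,534))),("top",(0,88,56),T((430,532))),("top",(62,0,56),T((602,422))),("top",(62,88,56),T((430,420))),("top",(62,88,0),T((424,396))),("top",(62,0,0),T((588,396))),
("top",(-10,280,18),T((35,526))),("side",(-10,280,18),S((287,430)))]
def f(p):
    Rm=R.from_rotvec(p[:3]).as_matrix()
    return np.concatenate([proj(c,Rm@(np.array(q)/1e3)+p[3:])[0]-uv for c,q,uv in obs])
def rot(yaw,a=np.radians(24.8),b=np.radians(17.5)):
    x=np.array([np.cos(a),0,np.sin(a)]); bb=np.arcsin(np.sin(b)/np.cos(a))
    y=np.array([-np.sin(a)*np.sin(bb),np.cos(bb),np.cos(a)*np.sin(bb)])
    return R.from_euler('z',yaw).as_matrix()@np.c_[x,y,np.cross(x,y)]
if __name__=="__main__":
    best=least_squares(f,np.r_[R.from_matrix(rot(0.05)).as_rotvec(),.4,.15,.04],loss="soft_l1")
    Rm=R.from_rotvec(best.x[:3]).as_matrix()
    print(np.round(Rm,3),np.round(best.x[3:],4)); print(np.degrees(np.arcsin(Rm[2])), "yaw x",np.degrees(np.arctan2(Rm[1,0],Rm[0,0])),"yaw y",np.degrees(np.arctan2(-Rm[0,1],Rm[1,1])))
    for o,r in zip(obs,best.fun.reshape(-1,2)): print(o[0],o[1],np.round(r,1))
    # constrained 4dof
    g=lambda p: np.concatenate([proj(c,rot(p[0])@(np.array(q)/1e3)+p[1:])[0]-uv for c,q,uv in obs])
    b2=least_squares(g,np.r_[0.05,best.x[3:]],loss="soft_l1"); print("constrained yaw",np.degrees(b2.x[0]),np.round(b2.x[1:],4),b2.cost,best.cost)
    np.save("easel.npy",b2.x)
    print(np.round(b2.fun.reshape(-1,2),1).tolist())
E
python3 fit.py
```

```text
side cam at [-0.121  0.737  0.747]
top cam at [ 0.293 -0.037  1.394]
[[ 0.906 -0.047 -0.42 ]
 [-0.086  0.952 -0.293]
 [ 0.414  0.302  0.859]] [0.4869 0.1332 0.0323]
[24.42543843 17.56472066 59.20817553] yaw x -5.43388878197412 yaw y 2.831528305664234
top (225, 280, 0) [ 0.9 -0.3]
top (225, 0, 0) [-0.   0.6]
side (225, 280, 0) [-1.8 -0.3]
side (225, 0, 0) [-1.8  0.1]
side (0, 0, 56) [-0.5  1.1]
side (62, 0, 56) [-0.4 -1.2]
side (62, 88, 56) [ 0.2 -3.5]
side (0, 88, 56) [ 1.9 -0.3]
side (62, 88, 0) [-2.9  0.4]
top (0, 0, 56) [-0.1  0.7]
top (0, 88, 56) [-0.1  0.8]
top (62, 0, 56) [0.9 0.5]
top (62, 88, 56) [1.3 0.1]
top (62, 88, 0) [-0.1 -0.7]
top (62, 0, 0) [-0.1  0.2]
top (-10, 280, 18) [0.4 0.4]
side (-10, 280, 18) [-0.3  0.9]
constrained yaw -5.4809220827082115 [0.4874 0.1332 0.0319] 12.481353387952371 12.373914230731343
[[0.8, -0.2], [-0.0, 0.6], [-1.7, -0.5], [-1.8, -0.1], [-0.6, 1.2], [-0.4, -1.1], [0.3, -3.4], [1.9, -0.1], [-3.0, 0.4], [-0.1, 0.6], [-0.1, 0.8], [0.9, 0.5], [1.3, 0.2], [-0.1, -0.8], [-0.1, 0.1], [0.5, 0.4], [-0.3, 1.2]]
```

```bash
cat > ov.py <<'E'
from h import *
from fit import rot
def boxpts(dx,dy,dz): return np.array([[sx*dx/2,sy*dy/2,z] for z in(0,dz) for sx,sy in((-1,-1),(1,-1),(1,1),(-1,1))])
EDG=[(0,1),(1,2),(2,3),(3,0),(4,5),(5,6),(6,7),(7,4),(0,4),(1,5),(2,6),(3,7)]
def draw(im,c,Rm,t,pts,edges=EDG,col=(0,255,0),off=(0,0),sc=1):
    u=(proj(c,pts@Rm.T+t)-off+.5)*sc
    for a,b in edges: cv2.line(im,tuple(int(v) for v in np.round(u[a]*8)),tuple(int(v) for v in np.round(u[b]*8)),col,1,cv2.LINE_AA,3)
def crop(path,x0,y0,x1,y1,sc):
    return cv2.resize(cv2.imread(path)[y0:y1,x0:x1],None,fx=sc,fy=sc,interpolation=cv2.INTER_CUBIC)
E
python3 - <<'E'
from ov import *
p=np.load("easel.npy"); 
wb=boxpts(.062,.088,.056)+[.031,.044,0]
pl=np.array([[0,0,0],[.225,0,0],[.225,.28,0],[0,.28,0],[-.01,-.01,.018],[.225,-.01,.018],[-.01,.28,.018]]); pe=[(0,1),(1,2),(2,3),(3,0),(4,5),(4,6)]
for c,a in (("side",(130,180,310,330,4)),("top",(140,110,290,230,5))):
    im=crop(f"pics/{c}0.png",*a)
    for col,t in (((0,255,0),p[1:]),):
        draw(im,c,rot(p[0]),t,wb,EDG,col,a[:2],a[4]); draw(im,c,rot(p[0]),t,pl,pe,(255,0,0),a[:2],a[4])
    cv2.imwrite(f"pics/ov_{c}.png",im)
E
```

```text
side cam at [-0.121  0.737  0.747]
top cam at [ 0.293 -0.037  1.394]
```

View pics/ov_side.png

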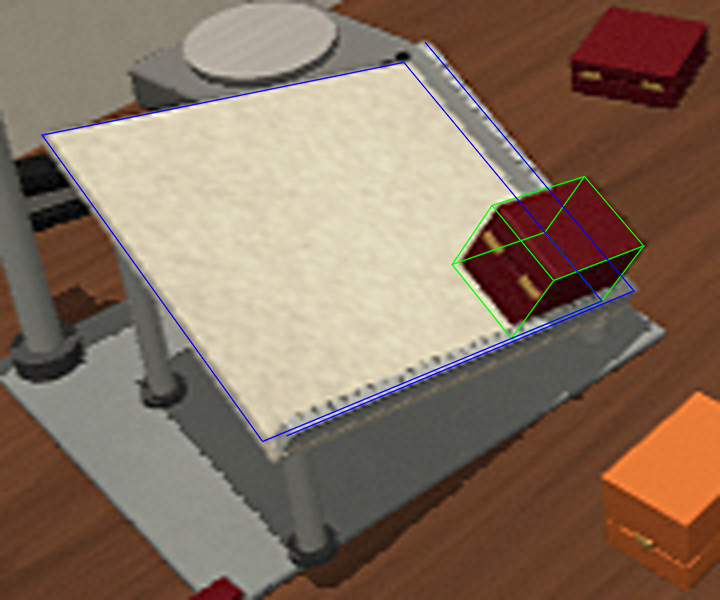

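View pics/ov_top.png

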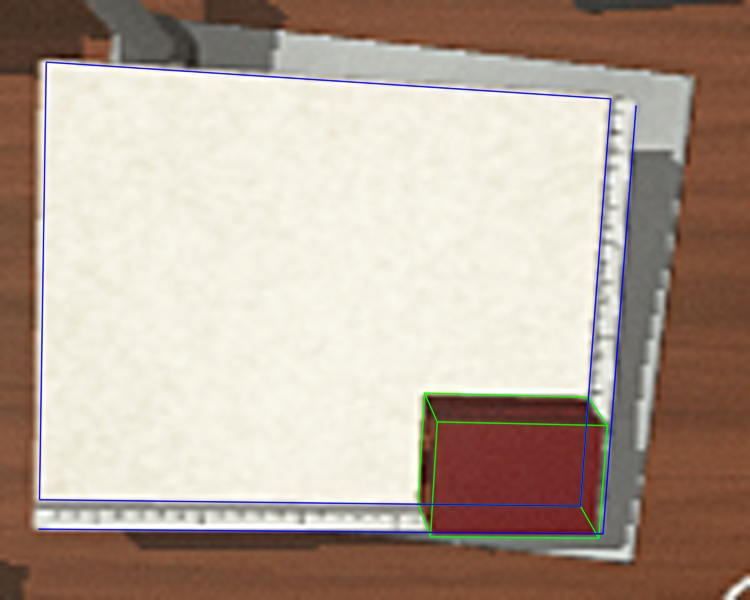

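The overlay fits the easel and watch box to within about 2 px. Next I crop the case and tray area.

```bash
python3 - <<'E'
import cv2
s=cv2.imread("pics/side0.png");t=cv2.imread("pics/top0.png")
cv2.imwrite("pics/c3.png",cv2.resize(s[150:270,300:440],None,fx=5,fy=5,interpolation=cv2.INTER_CUBIC))
cv2.imwrite("pics/c4.png",cv2.resize(t[155:290,310:500],None,fx=4,fy=4,interpolation=cv2.INTER_CUBIC))
E
```

```text
(no output)
```

View pics/c3.png

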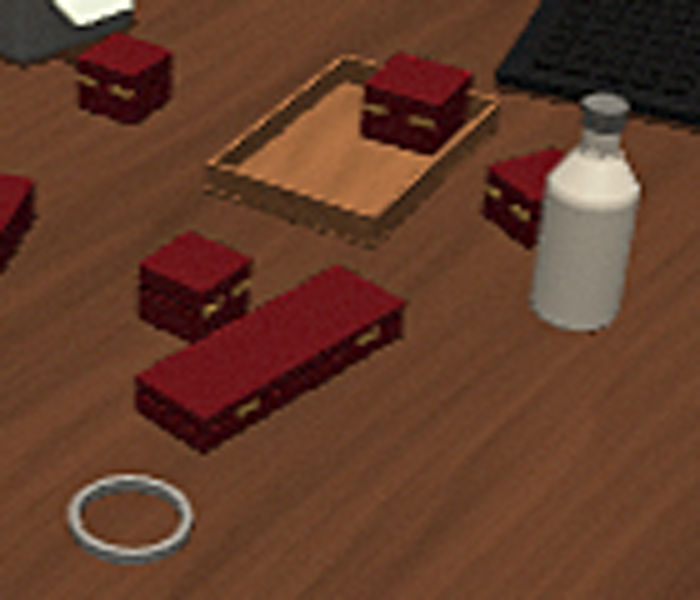

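View pics/c4.png

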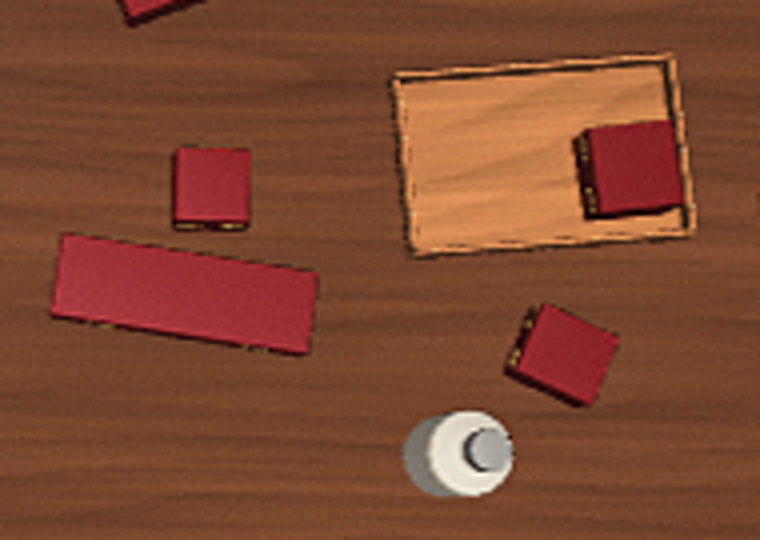

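```bash
cat > fit2.py <<'E'
from ov import *
A=lambda p:(300+p[0]/5-.4,150+p[1]/5-.4)
B=lambda p:(310+p[0]/4-.375,155+p[1]/4-.375)
# corner sign conv: body x toward -y world (R end) for yaw -90-ish ; use world-ish: a=+1 far(+x), b=+1 left(+y)
def mk(dfar,dleft,dz,top,side):
    o=[]
    for c,d,m in(("top",top,B),("side",side,A)):
        for k,p in d.items():
            q=((1 if 'F' in k else -1)*dfar/2,(1 if 'L' in k else -1)*dleft/2,0 if 'b' in k else dz); o.append((c,np.array(q),m(p)))
    return o
O={"long":mk(.058,.18,.028,dict(LF=(63,234),RF=(318,272),RN=(308,353),LN=(52,317)),dict(RF=(340,266),RN=(405,305),LN=(205,418),LF=(136,380),LNb=(205,450),RNb=(402,335),LFb=(138,402))),
"ring":mk(.052,.052,.044,dict(LF=(177,149),RF=(250,149),RN=(248,223),LN=(174,221)),dict(LF=(140,265),RF=(190,233),RN=(251,270),LN=(206,297),LNb=(200,340))),
"tray":mk(.13,.2,.025,dict(LF=(393,73),RF=(673,54),RN=(694,236),LN=(412,256)),dict(LF=(208,163),RF=(343,57),RN=(498,101),LN=(375,222))),
"done":mk(.06,.06,.045,dict(LF=(585,128),RF=(672,120),RN=(683,207),LN=(592,216)),dict(LF=(362,85),RF=(400,55),RN=(473,72),LN=(443,108)))}
if __name__=="__main__":
  out={}
  for n,o in O.items():
    f=lambda p:np.concatenate([proj(c,R.from_euler('z',p[0]).as_matrix()@q+p[1:])[0]-uv for c,q,uv in o])
    b=least_squares(f,[0,.55,-.2,0],loss="soft_l1"); out[n]=b.x
    print(n,"yaw",round(np.degrees(b.x[0]),1),np.round(b.x[1:],4)); print(np.round(b.fun.reshape(-1,2),1).tolist())
  pickle.dump(out,open("objs.pkl","wb"))
E
python3 fit2.py; python3 - <<'E'
from ov import *
o=pickle.load(open("objs.pkl","rb"))
D=dict(long=(.058,.18,.028),ring=(.052,.052,.044),tray=(.13,.2,.025),done=(.06,.06,.045))
for c,a in (("side",(300,150,440,270,5)),("top",(310,155,500,290,4))):
    im=crop(f"pics/{c}0.png",*a)
    for n in o: draw(im,c,R.from_euler('z',o[n][0]).as_matrix(),o[n][1:],boxpts(*D[n]),EDG,(0,255,0),a[:2],a[4])
    cv2.imwrite(f"pics/ov2_{c}.png",im)
# frames: ring & done in long/tray frame
for a,b in(("ring","long"),("done","tray")):
    print(a,"in",b,np.round(R.from_euler('z',-o[b][0]).as_matrix()@(o[a][1:]-o[b][1:]),4))
s=status.state(); M=R.from_quat(s["ee_rot"]).as_matrix(); print("tool axes cols\n",M.round(3))
E
```

```text
side cam at [-0.121  0.737  0.747]
top cam at [ 0.293 -0.037  1.394]
long yaw -7.5 [ 0.4429 -0.1455 -0.0037]
[[0.3, 0.5], [0.8, 0.5], [0.7, 1.0], [-0.0, 0.4], [-1.1, -0.8], [0.1, -1.2], [-0.1, 0.0], [-0.6, -1.2], [-0.5, 1.4], [-0.1, 0.2], [-1.2, 2.1]]
ring yaw -0.8 [ 0.5169 -0.1626 -0.0066]
[[-0.0, 0.2], [0.5, 0.8], [0.7, 0.8], [0.4, 0.8], [-1.2, 0.1], [-1.0, -0.2], [-0.1, -1.9], [-1.1, -0.3], [-0.5, 2.9]]
tray yaw 5.1 [ 0.5471 -0.397  -0.0055]
[[0.2, 0.5], [-0.1, 0.5], [0.5, 0.2], [0.2, 0.3], [-1.0, 0.2], [-0.6, -0.3], [-0.0, 0.2], [-0.8, -0.3]]
done yaw 5.9 [ 0.5338 -0.4531 -0.0012]
[[0.2, 0.7], [-0.2, 0.9], [0.0, 0.4], [1.3, 0.0], [-0.6, -0.1], [-0.8, -0.5], [-0.4, 0.4], [-1.5, -0.2]]
side cam at [-0.121  0.737  0.747]
top cam at [ 0.293 -0.037  1.394]
ring in long [ 0.0755 -0.0073 -0.0028]
done in tray [-0.0182 -0.0547  0.0043]
tool axes cols
 [[-0.968 -0.     0.252]
 [-0.252  0.    -0.968]
 [ 0.    -1.    -0.   ]]
```

```bash
cat > joint.py <<'E'
from fit2 import *
import fit
names=list(O); z0=dict(long=0,ring=0,tray=0,done=.004)
def un(p):
    off={"side":p[0:2],"top":p[2:4]}; e=p[4:8]; ob={n:p[8+4*i:12+4*i] for i,n in enumerate(names)}; return off,e,ob
def f(p):
    off,e,ob=un(p); r=[p[0:4]/1.0,[(e[3]-.036)/.0005]]
    for c,q,uv in fit.obs: r.append((proj(c,rot(e[0])@(np.array(q)/1e3)+e[1:])[0]+off[c]-uv)/1.)
    for n in names:
        x=ob[n]; r.append([(x[3]-z0[n])/.0005])
        for c,q,uv in O[n]: r.append(proj(c,R.from_euler('z',x[0]).as_matrix()@q+x[1:])[0]+off[c]-uv)
    return np.concatenate(r)
o=pickle.load(open("objs.pkl","rb"))
b=least_squares(f,np.r_[0,0,0,0,np.load("easel.npy"),np.concatenate([o[n] for n in names])],loss="soft_l1")
off,e,ob=un(b.x); print("off",{k:v.round(2) for k,v in off.items()}); print("easel",np.degrees(e[0]).round(2),e[1:].round(4))
for n in names: print(n,np.degrees(ob[n][0]).round(2),ob[n][1:].round(4))
for a,bb in(("ring","long"),("done","tray")):
    print(a,"in",bb,np.round(R.from_euler('z',-ob[bb][0]).as_matrix()@(ob[a][1:]-ob[bb][1:]),4))
pickle.dump((off,e,ob),open("joint.pkl","wb"))
print("easel axes\n",rot(e[0]).round(4)); print("watch centre base",(rot(e[0])@[.031,.044,0]+e[1:]).round(4))
print(b.cost)
E
python3 joint.py
```

```text
side cam at [-0.121  0.737  0.747]
top cam at [ 0.293 -0.037  1.394]
off {'side': array([0.69, 1.32]), 'top': array([-0.3 , -0.17])}
easel -5.53 [0.487  0.1327 0.0359]
long -7.49 [ 0.4438 -0.1452  0.    ]
ring -1.0 [ 5.166e-01 -1.617e-01 -1.000e-04]
tray 5.15 [ 0.5468 -0.3959  0.    ]
done 6.03 [ 0.5337 -0.4518  0.004 ]
ring in long [ 0.0743 -0.0069 -0.0001]
done in tray [-0.0181 -0.0546  0.004 ]
easel axes
 [[ 0.9036 -0.0474 -0.4258]
 [-0.0875  0.9525 -0.2916]
 [ 0.4195  0.3007  0.8565]]
watch centre base [0.5129 0.1719 0.0621]
23.190379273431027
```

```bash
cat > plan.py <<'E'
from ov import *
off,e,ob=pickle.load(open("joint.pkl","rb"))
ER=rot(e[0]); EO=e[1:]
TE=np.c_[-ER[:,1],-ER[:,2],ER[:,0]]   # tool on easel
def eas(x,y,z): return ER@(np.array([x,y,z])/1e3)+EO
def down(yaw): # tool z at yaw deg, pointing down
    c,s=np.cos(np.radians(yaw)),np.sin(np.radians(yaw)); return np.c_[[s,-c,0],[0,0,-1],[c,s,0]]
def cur():
    s=status.state(); return np.array(s["eef_pos"]),R.from_quat(s["ee_rot"]),s
def plan(wps,grip,step=5.5,rstep=10.,p=None,r=None):
    """wps list of (pos,Rmat). prints rows"""
    if p is None: p,r,_=cur()
    for tp,tr in wps:
        tr=R.from_matrix(tr); d=tp-p; a=(r.inv()*tr).as_rotvec()
        n=int(np.ceil(max(np.linalg.norm(d)*100/step,np.degrees(np.linalg.norm(a))/rstep,1)))
        rows=[]
        p0,r0=p,r
        for i in range(n):
            pt=p0+(tp-p0)*(i+1)/n; rt=r0*R.from_rotvec(a*(i+1)/n)
            sh=np.round(r.inv().apply(pt-p)*100,1); tu=np.round(np.degrees((r.inv()*rt).as_rotvec()),1)
            rows.append(sh.tolist()+tu.tolist()+[grip]); p=p+r.apply(sh/100); r=r*R.from_rotvec(np.radians(tu))
        for i in range(0,len(rows),5): print(", ".join(",".join(f"{v:g}" for v in q) for q in rows[i:i+5]))
        print("->",p.round(4),"err mm",((tp-p)*1e3).round(1))
def where():
    p,r,s=cur(); M=r.as_matrix()
    print("clock",round(s["clock"],2),"pos",p.round(4),"F",np.round(s["contact_force"],1),"op",round(s["opening"],4))
    print("easel coords mm",(ER.T@(p-EO)*1e3).round(1),"angle to TE",np.degrees((R.from_matrix(TE).inv()*r).as_rotvec()).round(1), "z yaw",np.degrees(np.arctan2(M[1,2],M[0,2])).round(1),"toolz",M[2].round(3))
E
python3 - <<'E'
from plan import *
plan([(np.array([.45,-.36,.32]),down(-40)),(eas(31,44,130),TE),(eas(31,44,22),TE)],8.5)
E
```

```text
side cam at [-0.121  0.737  0.747]
top cam at [ 0.293 -0.037  1.394]
-4.3,-1.4,-2.4,0,-4.4,-0,8.5, -4.5,-1.4,-2,0,-4.5,-0,8.5, -4.6,-1.4,-1.6,0,-4.4,-0,8.5, -4.7,-1.3,-1.3,0,-4.4,-0,8.5, -4.9,-1.4,-1,0,-4.4,-0,8.5
-4.8,-1.4,-0.5,0,-4.5,-0,8.5, -4.9,-1.4,-0.2,0,-4.4,-0,8.5, -4.9,-1.4,0.2,0,-4.4,-0,8.5
-> [ 0.4495 -0.3602  0.3201] err mm [ 0.5  0.2 -0.1]
-3.8,1.5,-3.1,1.8,-3.8,2.6,8.5, -4,1.5,-2.9,1.8,-3.8,2.6,8.5, -4.1,1.7,-2.7,1.8,-3.7,2.6,8.5, -4.2,1.7,-2.5,1.9,-3.8,2.6,8.5, -4.2,1.9,-2.2,1.8,-3.8,2.6,8.5
-4.3,2,-2.1,1.8,-3.8,2.6,8.5, -4.3,2.1,-1.8,1.8,-3.8,2.6,8.5, -4.4,2.3,-1.6,1.8,-3.7,2.5,8.5, -4.3,2.4,-1.3,1.8,-3.8,2.6,8.5, -4.3,2.5,-1.2,1.8,-3.8,2.6,8.5
-> [0.4574 0.1335 0.1738] err mm [ 0.1  0.5 -0.3]
-0,5.4,0,0,-0,0,8.5, -0,5.4,0,0,-0,0,8.5
-> [0.5033 0.1649 0.0812] err mm [ 0.2  0.6 -0.2]
```

What could be taken for the target, with top pixels:
- maroon box on the easel at (242,202)
- orange box at (222,265)
- white box at (163,304)
- open maroon case at (117,240)
- done_box at (467,197)
- small maroon boxes at (363,202), (450,243) and (430,131)

My choice is the maroon box in the easel's low corner. The crop c2 confirmed it: maroon, seated against both rails at (515,480). I start moving.

```bash
python3 -m handwheel '[-4.3,-1.4,-2.4,0,-4.4,0,8.5, -4.5,-1.4,-2,0,-4.5,0,8.5, -4.6,-1.4,-1.6,0,-4.4,0,8.5, -4.7,-1.3,-1.3,0,-4.4,0,8.5, -4.9,-1.4,-1,0,-4.4,0,8.5]'; python3 -m handwheel '[-4.8,-1.4,-0.5,0,-4.5,0,8.5, -4.9,-1.4,-0.2,0,-4.4,0,8.5, -4.9,-1.4,0.2,0,-4.4,0,8.5]'
python3 - <<'E'
from plan import *
where(); plan([(eas(31,44,130),TE)],8.5)
E
```

```text
clock: 2.92
eef_pos: [0.3428, -0.4576, 0.2783]
ee_rot: [-0.224, 0.671, -0.67, 0.223]
contact_force: [0.0, -1.2, 0.0]
opening: 0.0848
clock: 3.3
eef_pos: [0.4521, -0.3531, 0.3222]
ee_rot: [-0.303, 0.639, -0.639, 0.302]
contact_force: [0.8, 0.2, -0.6]
opening: 0.0851
side cam at [-0.121  0.737  0.747]
top cam at [ 0.293 -0.037  1.394]
clock 3.3 pos [ 0.4521 -0.3531  0.3222] F [ 0.8  0.2 -0.6] op 0.0851
easel coords mm [ 131.1 -375.   401.7] angle to TE [-18.4  37.2 -25.9] z yaw -39.4 toolz [ 0.002 -1.    -0.001]
-3.8,1.5,-3,1.8,-3.7,2.6,8.5, -3.9,1.5,-2.9,1.9,-3.7,2.6,8.5, -4.1,1.7,-2.6,1.8,-3.8,2.6,8.5, -4.1,1.8,-2.5,1.8,-3.7,2.6,8.5, -4.2,1.8,-2.2,1.9,-3.7,2.5,8.5
-4.2,2,-2,1.8,-3.7,2.6,8.5, -4.3,2.2,-1.8,1.8,-3.7,2.6,8.5, -4.2,2.2,-1.6,1.9,-3.8,2.6,8.5, -4.3,2.4,-1.4,1.8,-3.7,2.6,8.5, -4.2,2.6,-1.2,1.9,-3.7,2.6,8.5
-> [0.4572 0.1337 0.1731] err mm [0.3 0.2 0.4]
```

Moves track well.

```bash
python3 -m handwheel '[-3.8,1.5,-3,1.8,-3.7,2.6,8.5, -3.9,1.5,-2.9,1.9,-3.7,2.6,8.5, -4.1,1.7,-2.6,1.8,-3.8,2.6,8.5, -4.1,1.8,-2.5,1.8,-3.7,2.6,8.5, -4.2,1.8,-2.2,1.9,-3.7,2.5,8.5]'; python3 -m handwheel '[-4.2,2,-2,1.8,-3.7,2.6,8.5, -4.3,2.2,-1.8,1.8,-3.7,2.6,8.5, -4.2,2.2,-1.6,1.9,-3.8,2.6,8.5, -4.3,2.4,-1.4,1.8,-3.7,2.6,8.5, -4.2,2.6,-1.2,1.9,-3.7,2.6,8.5]'
python3 - <<'E'
from plan import *
for c in("side","top"): cv2.imwrite(f"pics/{c}1.png",read_camera(c)[:,:,::-1])
where(); plan([(eas(31,44,80),TE)],8.5)
for c,a in (("side",(130,130,310,280,4)),("top",(140,110,290,230,5))):
    im=crop(f"pics/{c}1.png",*a); cv2.imwrite(f"pics/w1_{c}.png",im)
    p,r,s=cur(); u=(proj(c,p)+off[c]-a[:2]+.5)*a[4]; print(c,u)
E
```

```text
clock: 3.92
eef_pos: [0.4579, -0.1001, 0.2484]
ee_rot: [0.304, -0.553, 0.591, -0.502]
contact_force: [0.7, 0.8, 0.3]
opening: 0.0849
clock: 4.55
eef_pos: [0.4564, 0.1493, 0.173]
ee_rot: [-0.289, 0.441, -0.516, 0.675]
contact_force: [1.1, -0.2, -0.2]
opening: 0.0851
side cam at [-0.121  0.737  0.747]
top cam at [ 0.293 -0.037  1.394]
clock 4.65 pos [0.4534 0.1531 0.1707] F [-0.6 -0.1 -0.7] op 0.0851
easel coords mm [ 24.4  61.6 123.8] angle to TE [ 0.7 -2.   0.8] z yaw -3.6 toolz [-0.298 -0.847  0.44 ]
1.8,4.4,0.5,-0.7,2,-0.8,8.5
-> [0.4786 0.1491 0.1303] err mm [ 0.3 -0.6  0.4]
side [[613.79724329 365.82480086]]
top [[501.4212481  532.03987678]]
```

View pics/w1_side.png

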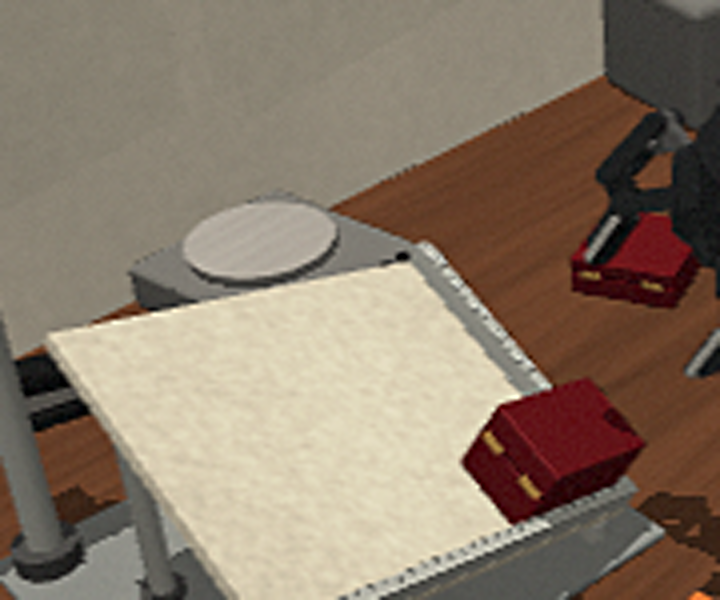

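View pics/w1_top.png

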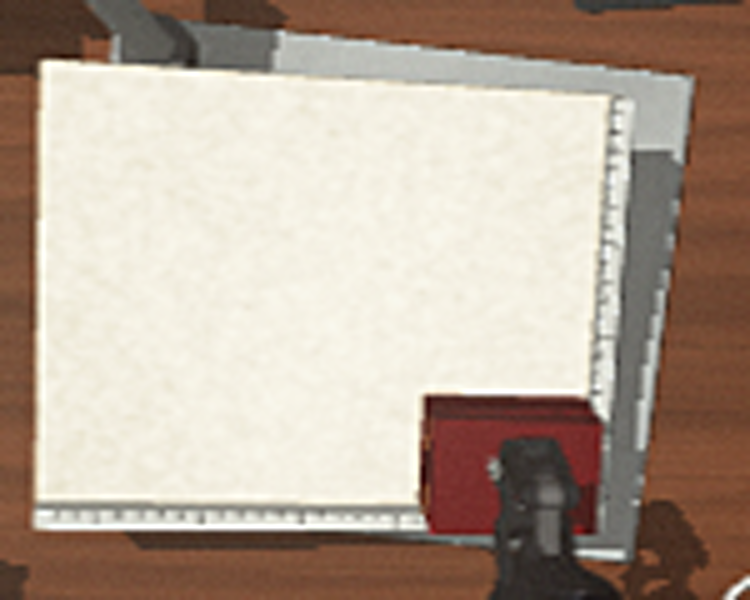

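```bash
python3 - <<'E'
from plan import *
p=np.array([0.4564,0.1493,0.173]); M=R.from_quat([-0.289,0.441,-0.516,0.675]).as_matrix()
for c,a in (("side",(130,130,310,280,4)),("top",(140,110,290,230,5))):
  for back in (0,.013):
    for s in(-1,1):
        q=p-M[:,1]*back+M[:,2]*.0425*s
        print(c,back,s,((proj(c,q)+off[c]-a[:2]+.5)*a[4]).round(0))
E
```

```text
side cam at [-0.121  0.737  0.747]
top cam at [ 0.293 -0.037  1.394]
side 0 -1 [[659. 410.]]
side 0 1 [[570. 307.]]
side 0.013 -1 [[671. 396.]]
side 0.013 1 [[581. 292.]]
top 0 -1 [[506. 606.]]
top 0 1 [[512. 443.]]
top 0.013 -1 [[510. 616.]]
top 0.013 1 [[516. 451.]]
```

```bash
python3 - <<'E'
from plan import *
p=np.array([0.4564,0.1493,0.173]); M=R.from_quat([-0.289,0.441,-0.516,0.675]).as_matrix()
for c,a in (("side",(260,130,340,230,6)),("top",(220,180,300,270,6))):
    im=crop(f"pics/{c}1.png",*a)
    for back,col in((0,(0,255,0)),(.013,(255,255,0)),(.026,(0,255,255))):
        for s in (-1,0,1):
            u=((proj(c,p-M[:,1]*back+M[:,2]*.0425*s)+off[c]-a[:2]+.5)*a[4])[0]; cv2.circle(im,tuple(int(v) for v in u),4,col,1)
    cv2.imwrite(f"pics/w2_{c}.png",im)
a=cv2.imread("pics/w2_side.png");b=cv2.imread("pics/w2_top.png"); h=max(a.shape[0],b.shape[0]); o=np.zeros((h,a.shape[1]+b.shape[1],3),np.uint8)
o[:a.shape[0],:a.shape[1]]=a;o[:b.shape[0],a.shape[1]:]=b; cv2.imwrite("pics/w2.png",o[:600,:800]); print(o.shape)
E
```

```text
side cam at [-0.121  0.737  0.747]
top cam at [ 0.293 -0.037  1.394]
(600, 960, 3)
```

View pics/w2.png

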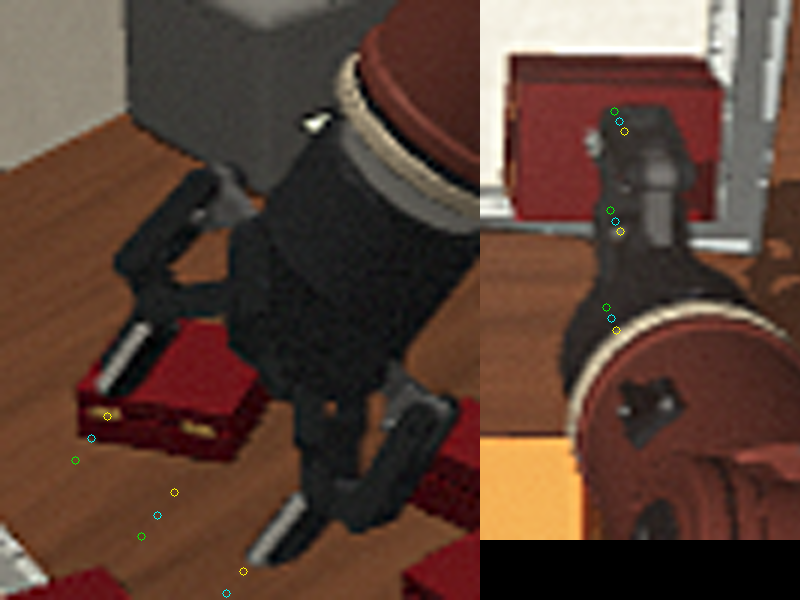

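```bash
cat > tips.py <<'E'
from plan import *
import sys
tag=sys.argv[1]; w=float(sys.argv[2]) if len(sys.argv)>2 else .0855
p,r,s=cur(); M=r.as_matrix(); ims=[]
for c in("side","top"):
    f=f"pics/{c}_{tag}.png"; cv2.imwrite(f,read_camera(c)[:,:,::-1])
    u0=proj(c,p)[0]; x0=int(min(max(u0[0]-35,0),570));y0=int(min(max(u0[1]-60,0),300)); a=(x0,y0,x0+66,y0+100,6)
    im=crop(f,*a)
    for back,col in((0,(0,255,0)),(.013,(255,255,0)),(.026,(0,255,255))):
        for q in (-1,0,1):
            u=((proj(c,p-M[:,1]*back+M[:,2]*w/2*q)+off[c]-a[:2]+.5)*a[4])[0]; cv2.circle(im,tuple(int(v) for v in u),4,col,1)
    ims.append(im)
cv2.imwrite(f"pics/tips_{tag}.png",np.hstack(ims)); where()
E
python3 tips.py a
```

```text
side cam at [-0.121  0.737  0.747]
top cam at [ 0.293 -0.037  1.394]
clock 4.75 pos [0.4557 0.1493 0.1727] F [-0.5 -1.   0.8] op 0.0851
easel coords mm [ 27.6  58.5 125.6] angle to TE [ 0.9 -1.7  0.7] z yaw -4.1 toolz [-0.298 -0.847  0.441]
```

View pics/tips_a.png

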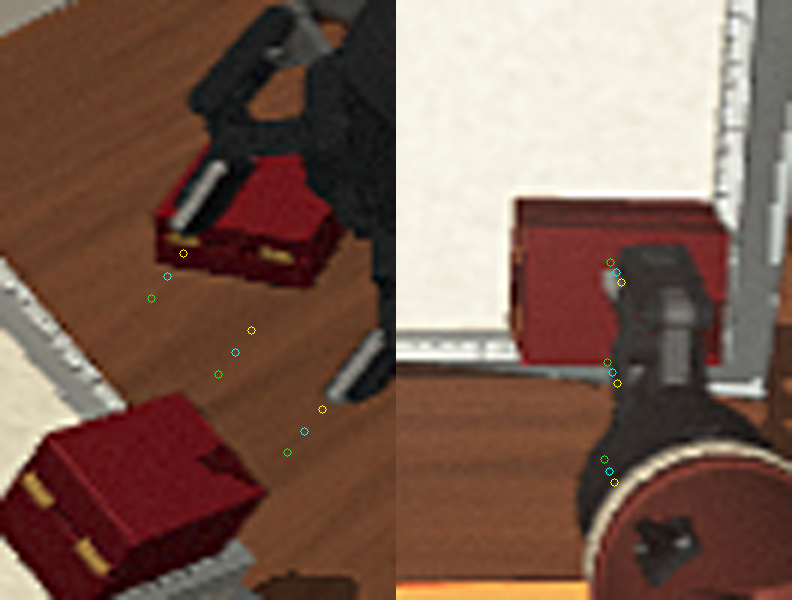

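```bash
python3 -m handwheel '[0,0,0,0,0,0,3, 0,0,0,0,0,0,0, 0,0,0,0,0,0,0, 0,0,0,0,0,0,0, 0,0,0,0,0,0,0]'; python3 tips.py b 0.02
```

```text
clock: 5.38
eef_pos: [0.4583, 0.1449, 0.1746]
ee_rot: [-0.287, 0.443, -0.518, 0.673]
contact_force: [-0.1, 0.1, 0.8]
opening: -0.0001
side cam at [-0.121  0.737  0.747]
top cam at [ 0.293 -0.037  1.394]
clock 5.47 pos [0.4582 0.145  0.1746] F [ 0.7  0.1 -0.5] op 0.0003
easel coords mm [ 31.1  54.8 127.4] angle to TE [ 1.1 -1.3  0.5] z yaw -4.6 toolz [-0.298 -0.846  0.443]
```

View pics/tips_b.png

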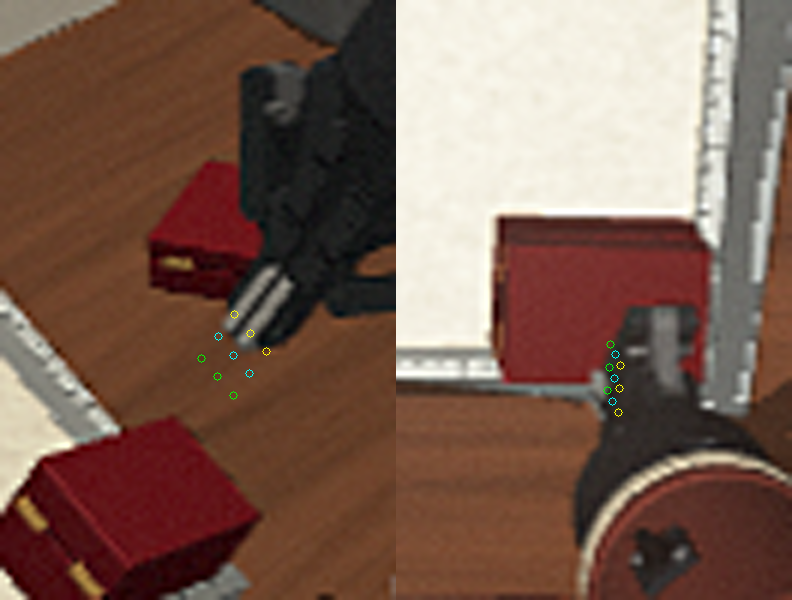

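```bash
python3 - <<'E'
from plan import *
M=R.from_quat([-0.09,0.7019,-0.7008,0.0897]).as_matrix(); p=np.array([0.1637,-0.6285,0.2082])
a=(540,320,640,400,8); im=crop("pics/top0.png",*a)
for back,col in((0,(0,255,0)),(.013,(255,255,0)),(.026,(0,255,255))):
  for q in (-1,0,1):
    u=((proj("top",p-M[:,1]*back+M[:,2]*.0855/2*q)+off["top"]-a[:2]+.5)*a[4])[0]; cv2.circle(im,tuple(int(v) for v in u),4,col,1)
cv2.imwrite("pics/start.png",im)
p,r,s=cur();M=r.as_matrix()
im=crop("pics/top_b.png",*(215,160,315,260,6)); 
for k in range(0,9):
    u=((proj("top",p-M[:,1]*.013*k)+off["top"]-(215,160)+.5)*6)[0]; cv2.circle(im,tuple(int(v) for v in u),3,(0,255,0) if k else (255,255,0),1)
cv2.imwrite("pics/axis_top.png",im)
im=crop("pics/side_b.png",*(230,110,350,210,6)); 
for k in range(0,9):
    u=((proj("side",p-M[:,1]*.013*k)+off["side"]-(230,110)+.5)*6)[0]; cv2.circle(im,tuple(int(v) for v in u),3,(0,255,0) if k else (255,255,0),1)
cv2.imwrite("pics/axis_side.png",im)
E
```

```text
side cam at [-0.121  0.737  0.747]
top cam at [ 0.293 -0.037  1.394]
```

View pics/start.png

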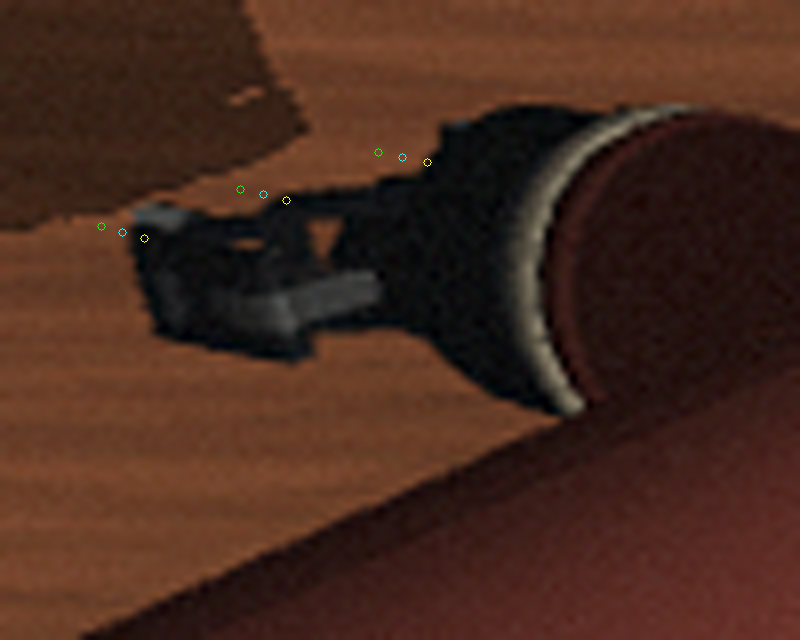

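View pics/axis_top.png

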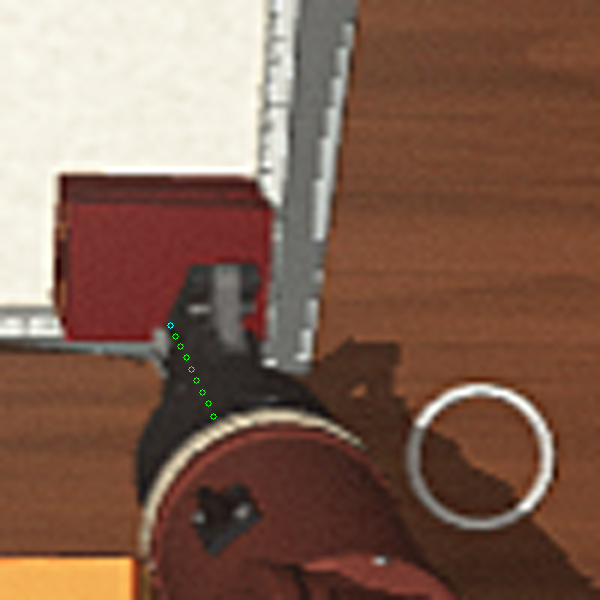

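View pics/axis_side.png

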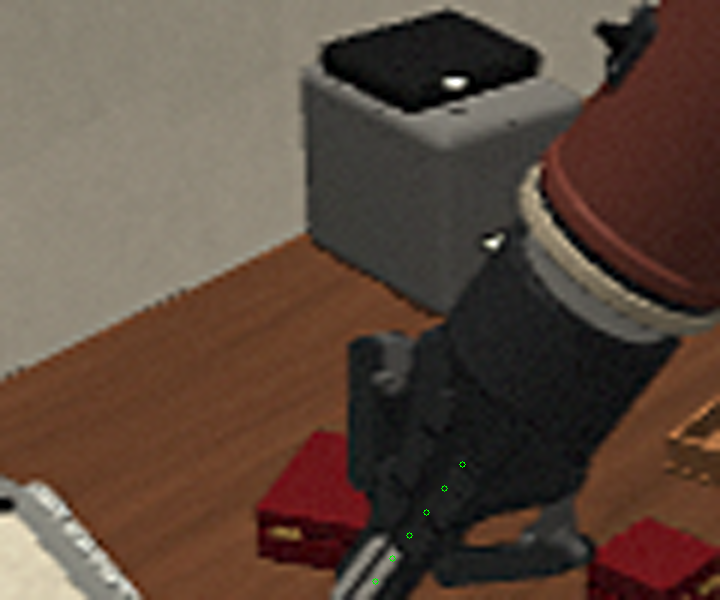

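```bash
python3 - <<'E'
from plan import *
p,r,s=cur(); M=r.as_matrix(); print(p,M.round(3))
u0=proj("side",p)[0]; x0=int(u0[0]-35);y0=int(u0[1]-60)
sd=np.array([x0+242/6-.4,y0+337/6-.4]); print(sd)
for t in ((241.3,216.3),(244,216.3)):
    X,res=tri({"side":sd-off["side"],"top":np.array(t)-off["top"]}); print(X.round(4),res,"tool frame mm",(M.T@(X-p)*1e3).round(1))
a=(225,190,265,230,15); im=crop("pics/top_b.png",*a); cv2.imwrite("pics/z1.png",im)
a=(270,180,310,220,15); im2=crop("pics/side_b.png",*a); cv2.imwrite("pics/z1.png",np.hstack([im,im2])[:, :1200][:,::1])
cv2.imwrite("pics/z1.png",cv2.resize(np.hstack([im,im2]),(800,400)))
E
```

```text
side cam at [-0.121  0.737  0.747]
top cam at [ 0.293 -0.037  1.394]
[0.45823521 0.14503704 0.1745942 ] [[ 0.071  0.443  0.894]
 [-0.952  0.298 -0.071]
 [-0.298 -0.846  0.443]]
[287.93333333 211.76666667]
[0.4474 0.1442 0.1955] {'side': array([-0.9, -0.2]), 'top': array([0.5, 0.7])} tool frame mm [ -6.2 -22.7  -0.3]
[0.4495 0.1394 0.1917] {'side': array([-0.1, -0. ]), 'top': array([0.1, 0.1])} tool frame mm [ -0.4 -20.    0.2]
```

View pics/z1.png

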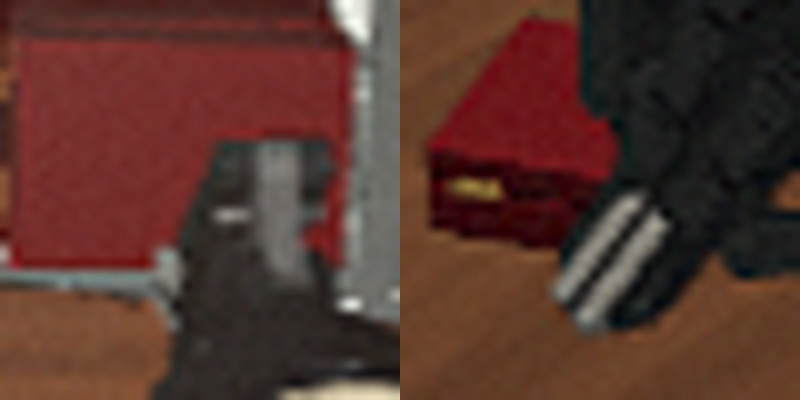

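```bash
python3 - <<'E'
from plan import *
plan([(eas(31,44,64),TE)],0,step=2.5)
E
```

```text
side cam at [-0.121  0.737  0.747]
top cam at [ 0.293 -0.037  1.394]
0.4,2.1,-0.1,-0.4,0.4,-0.2,0, 0.3,2.1,0,-0.4,0.5,-0.1,0, 0.4,2.1,-0,-0.3,0.4,-0.2,0
-> [0.4856 0.1532 0.1173] err mm [ 0.1 -0.  -0.4]
```

```bash
python3 -m handwheel '[0.4,2.1,-0.1,-0.4,0.4,-0.2,0, 0.3,2.1,0,-0.4,0.5,-0.1,0, 0.4,2.1,0,-0.3,0.4,-0.2,0, 0,0,0,0,0,0,0]'; python3 -c "
from plan import *; where()"; python3 -m handwheel '[0,0.4,0,0,0,0,0]';python3 -m handwheel '[0,0.4,0,0,0,0,0]'; python3 -c "
from plan import *; where()"
```

```text
clock: 5.98
eef_pos: [0.4866, 0.1537, 0.1166]
ee_rot: [-0.29, 0.454, -0.52, 0.663]
contact_force: [-1.3, 0.1, -0.4]
opening: -0.0006
side cam at [-0.121  0.737  0.747]
top cam at [ 0.293 -0.037  1.394]
clock 5.97 pos [0.4866 0.1537 0.1166] F [-1.3  0.1 -0.4] op -0.0006
easel coords mm [31.7 44.3 63.1] angle to TE [ 0.1 -0.  -0. ] z yaw -5.5 toolz [-0.3   -0.856  0.421]
clock: 6.1
eef_pos: [0.4885, 0.1549, 0.1138]
ee_rot: [-0.29, 0.453, -0.52, 0.663]
contact_force: [-0.5, 0.3, 0.2]
opening: 0.0001
clock: 6.22
eef_pos: [0.4904, 0.156, 0.1108]
ee_rot: [-0.289, 0.453, -0.52, 0.663]
contact_force: [0.0, -0.2, -0.4]
opening: 0.0
side cam at [-0.121  0.737  0.747]
top cam at [ 0.293 -0.037  1.394]
clock 6.22 pos [0.4904 0.156  0.1108] F [ 0.  -0.2 -0.4] op 0.0
easel coords mm [32.5 44.6 55.9] angle to TE [ 0.2 -0.  -0. ] z yaw -5.5 toolz [-0.3   -0.855  0.422]
```

```bash
python3 -m handwheel '[0,0.4,0,0,0,0,0]' | grep -v rot;python3 -m handwheel '[0,0.4,0,0,0,0,0]'| grep -v rot; python3 -c "
from plan import *; where()"; python3 tips.py c 0.02
```

```text
clock: 6.35
eef_pos: [0.4924, 0.1572, 0.1077]
contact_force: [-0.0, -0.6, -0.5]
opening: 0.0002
clock: 6.48
eef_pos: [0.4944, 0.1584, 0.1044]
contact_force: [0.1, -0.2, 0.7]
opening: -0.0
side cam at [-0.121  0.737  0.747]
top cam at [ 0.293 -0.037  1.394]
clock 6.47 pos [0.4944 0.1584 0.1044] F [ 0.1 -0.2  0.7] op -0.0
easel coords mm [33.1 44.8 48. ] angle to TE [ 0.3 -0.1 -0. ] z yaw -5.5 toolz [-0.3   -0.855  0.424]
side cam at [-0.121  0.737  0.747]
top cam at [ 0.293 -0.037  1.394]
clock 6.58 pos [0.4941 0.1585 0.104 ] F [ 0.3 -0.7  0.9] op -0.0
easel coords mm [32.7 44.7 47.8] angle to TE [ 0.2 -0.1 -0. ] z yaw -5.5 toolz [-0.3   -0.855  0.423]
```

View pics/tips_c.png

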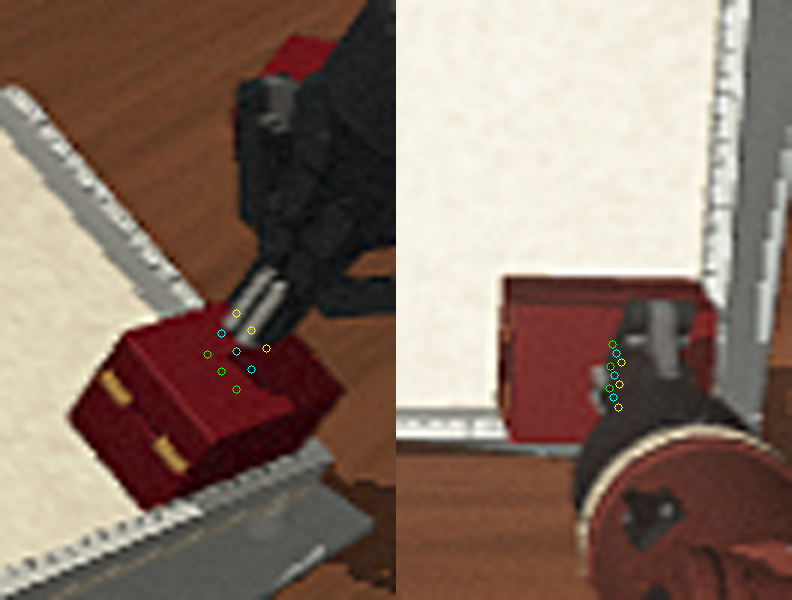

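At 8 mm below the lid by the readout there is still no contact, and the picture shows the tips at (240,340), clear of the lid. The real tips sit behind the reported TCP, so I keep probing.

```bash
for i in 1; do python3 -m handwheel '[0,0.4,0,0,0,0,0]' | grep -v rot;python3 -m handwheel '[0,0.3,0,0,0,0,0]'| grep -v rot;  python3 -c "
from plan import *; where()"; done
```

```text
clock: 6.7
eef_pos: [0.4961, 0.1596, 0.1007]
contact_force: [-0.7, 0.3, 0.5]
opening: 0.0001
clock: 6.82
eef_pos: [0.4974, 0.1606, 0.0979]
contact_force: [-0.1, -0.4, -0.0]
opening: 0.0002
side cam at [-0.121  0.737  0.747]
top cam at [ 0.293 -0.037  1.394]
clock 6.83 pos [0.4974 0.1606 0.0979] F [-0.1 -0.4 -0. ] op 0.0002
easel coords mm [33.  44.7 40.6] angle to TE [ 0.2 -0.1 -0. ] z yaw -5.5 toolz [-0.3   -0.855  0.423]
```

```bash
python3 -m handwheel '[0,0.3,0,0,0,0,0]' | grep -v rot;python3 -m handwheel '[0,0.3,0,0,0,0,0]'| grep -v rot;  python3 -c "
from plan import *; where()"
```

```text
clock: 6.95
eef_pos: [0.4988, 0.1615, 0.0952]
contact_force: [1.2, 0.3, -0.1]
opening: 0.0002
clock: 7.08
eef_pos: [0.5002, 0.1623, 0.0927]
contact_force: [-49.6, -23.3, 65.9]
opening: -0.0
side cam at [-0.121  0.737  0.747]
top cam at [ 0.293 -0.037  1.394]
clock 7.08 pos [0.5002 0.1623 0.0927] F [-49.6 -23.3  65.9] op -0.0
easel coords mm [33.2 44.7 34.4] angle to TE [ 0.2 -0.1 -0. ] z yaw -5.6 toolz [-0.3   -0.855  0.423]
```

```bash
python3 -m handwheel '[0,-1.0,0,0,0,0,8.5, 0,-1.0,0,0,0,0,8.5, 0,0,0,0,0,0,8.5, 0,0,0,0,0,0,8.5, 0,0,0,0,0,0,8.5]' | grep -v rot;  python3 tips.py d
python3 - <<'E'
from plan import *
plan([(eas(31,44,-3),TE)],8.5,step=2)
E
```

```text
clock: 7.7
eef_pos: [0.4914, 0.1563, 0.1104]
contact_force: [-0.5, -0.1, 0.6]
opening: 0.0846
side cam at [-0.121  0.737  0.747]
top cam at [ 0.293 -0.037  1.394]
clock 7.8 pos [0.4914 0.1563 0.1103] F [ 0.8 -0.   0.1] op 0.0847
easel coords mm [33.1 44.7 55. ] angle to TE [ 0.2 -0.1 -0. ] z yaw -5.6 toolz [-0.3   -0.855  0.423]
side cam at [-0.121  0.737  0.747]
top cam at [ 0.293 -0.037  1.394]
0,1.9,-0.1,-0.1,0,0,8.5, 0,2,-0.1,-0.1,0,0,8.5, 0.1,1.9,-0,-0,0.1,0,8.5
-> [0.5144 0.1724 0.0595] err mm [-0.2  0.4  0. ]
```

View pics/tips_d.png

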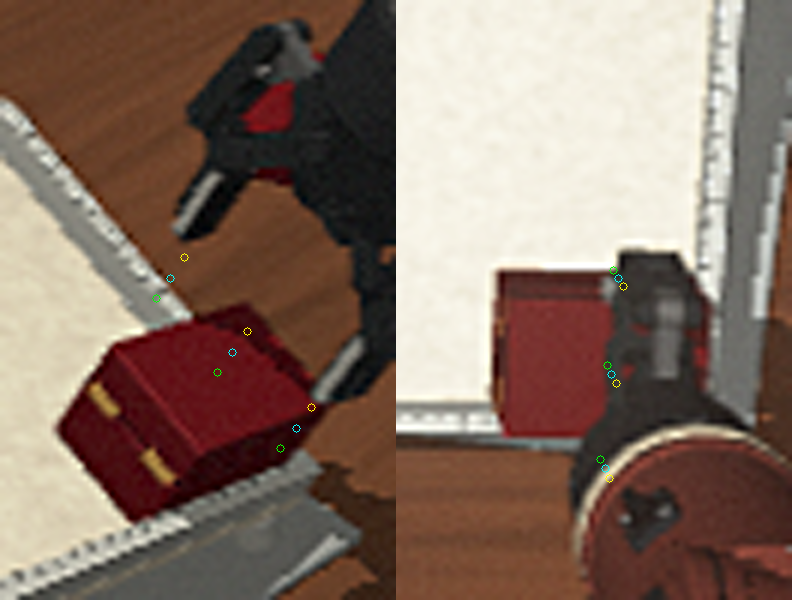

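```bash
python3 -m handwheel '[0,1.9,-0.1,-0.1,0,0,8.5, 0,2,-0.1,-0.1,0,0,8.5]' | grep -v rot;  python3 tips.py e
python3 - <<'E'
from plan import *
plan([(eas(31,44,-3),TE)],8.5,step=2)
E
```

```text
clock: 8.05
eef_pos: [0.5076, 0.1677, 0.0766]
contact_force: [0.1, -1.2, 0.3]
opening: 0.0847
side cam at [-0.121  0.737  0.747]
top cam at [ 0.293 -0.037  1.394]
clock 8.15 pos [0.5065 0.1681 0.0753] F [ 0.7 -0.2 -0.5] op 0.0848
easel coords mm [31.  44.7 15.1] angle to TE [ 0. -0. -0.] z yaw -5.5 toolz [-0.3   -0.857  0.42 ]
side cam at [-0.121  0.737  0.747]
top cam at [ 0.293 -0.037  1.394]
0.1,1.8,-0,-0,0,0,8.5
-> [0.5142 0.1724 0.0595] err mm [0.  0.4 0. ]
```

View pics/tips_e.png

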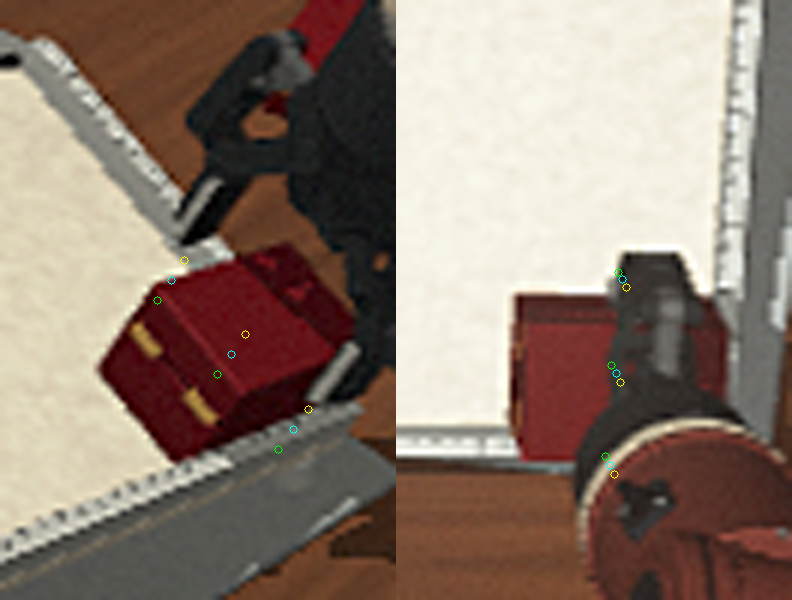

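```bash
python3 -m handwheel '[0,1.0,0,0,0,0,8.5]' | grep -v rot; python3 -m handwheel '[0,0.8,0,0,0,0,8.5]' | grep -v rot;  python3 tips.py f; python3 - <<'E'
from plan import *
plan([(eas(31,44,-3),TE)],8.5,step=2)
E
```

```text
clock: 8.28
eef_pos: [0.5111, 0.171, 0.0671]
contact_force: [0.3, 0.4, 0.2]
opening: 0.0855
clock: 8.4
eef_pos: [0.5148, 0.1733, 0.06]
contact_force: [-0.1, -0.0, -0.5]
opening: 0.0851
side cam at [-0.121  0.737  0.747]
top cam at [ 0.293 -0.037  1.394]
clock 8.5 pos [0.5144 0.1734 0.0596] F [ 0.7 -0.  -1.1] op 0.085
easel coords mm [31.2 44.7 -3.3] angle to TE [ 0. -0. -0.] z yaw -5.5 toolz [-0.3   -0.857  0.42 ]
side cam at [-0.121  0.737  0.747]
top cam at [ 0.293 -0.037  1.394]
0.1,-0,-0,-0,0,0,8.5
-> [0.5145 0.1725 0.0593] err mm [-0.3  0.3  0.2]
```

View pics/tips_f.png

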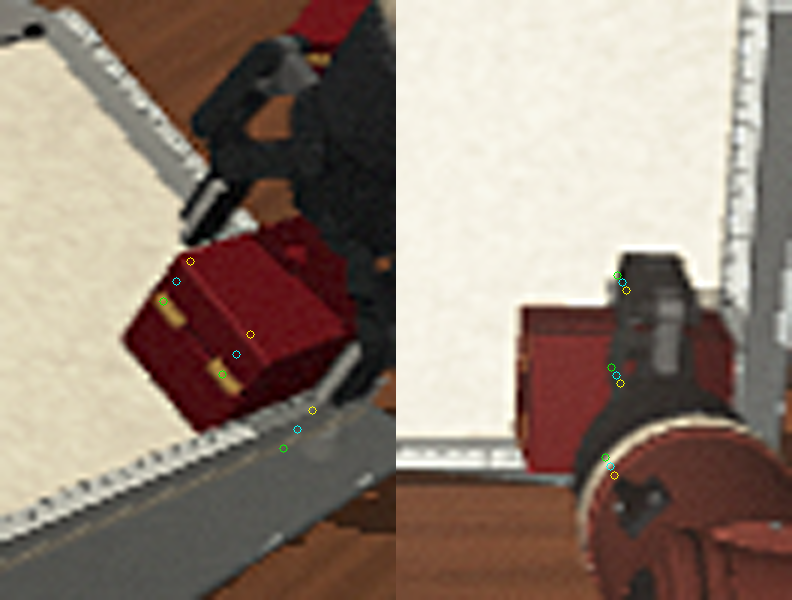

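```bash
python3 -m handwheel '[0,0,0,0,0,0,5.5, 0,0,0,0,0,0,5.5, 0,0,0,0,0,0,5.5, 0,0,0,0,0,0,5.5]' | grep -v rot;  python3 tips.py g .062
```

```text
clock: 9.0
eef_pos: [0.514, 0.1733, 0.0601]
contact_force: [0.0, 0.2, -1.8]
opening: 0.0614
side cam at [-0.121  0.737  0.747]
top cam at [ 0.293 -0.037  1.394]
clock 9.1 pos [0.514  0.1733 0.0601] F [ 1.1  0.7 -0.4] op 0.0612
easel coords mm [31.  44.7 -2.6] angle to TE [-0.  -0.1 -0. ] z yaw -5.5 toolz [-0.3   -0.857  0.42 ]
```

View pics/tips_g.png

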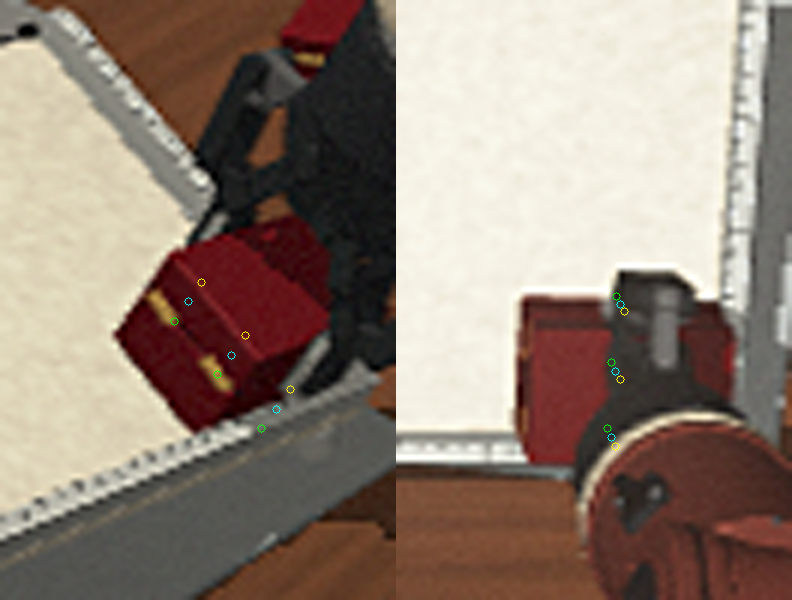

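Gripped: the opening stopped at 61 mm. Now I lift and carry it to the tray.

```bash
cat >> plan.py <<'E'
TR=R.from_euler('z',ob["tray"][0]).as_matrix(); TO=ob["tray"][1:]
def tray(x,y,z): return TR@(np.array([x,y,z])/1e3)+TO
TYAW=np.degrees(ob["tray"][0])
E
python3 - <<'E'
from plan import *
t=tray(0,40,0); print(t)
a=t.copy();a[2]=.15
plan([(eas(31,44,70),TE),(a,down(TYAW))],5.5,step=4.5,rstep=7)
E
```

```text
side cam at [-0.121  0.737  0.747]
top cam at [ 0.293 -0.037  1.394]
[ 5.43221438e-01 -3.56031225e-01  1.50885611e-07]
0,-3.6,-0,0,0,0,5.5, 0.1,-3.7,-0,0,0.1,0,5.5
-> [0.483  0.1511 0.1223] err mm [ 0.1  0.4 -0.2]
4,-1.2,0.9,-2.2,-0.5,-1.4,5.5, 4,-1.2,0.9,-2.2,-0.5,-1.4,5.5, 4,-1,0.7,-2.2,-0.6,-1.4,5.5, 4.1,-1.1,0.7,-2.1,-0.5,-1.4,5.5, 4.1,-0.9,0.6,-2.2,-0.5,-1.3,5.5
4.2,-0.8,0.6,-2.2,-0.5,-1.4,5.5, 4.1,-0.8,0.4,-2.2,-0.6,-1.4,5.5, 4.2,-0.7,0.4,-2.2,-0.5,-1.4,5.5, 4.2,-0.6,0.4,-2.2,-0.5,-1.4,5.5, 4.3,-0.5,0.2,-2.1,-0.5,-1.4,5.5
4.2,-0.5,0.3,-2.2,-0.5,-1.4,5.5, 4.2,-0.3,0.1,-2.2,-0.6,-1.3,5.5
-> [ 0.5428 -0.3556  0.1501] err mm [ 0.4 -0.4 -0.1]
```

```bash
python3 -m handwheel '[0,-1.5,0,0,0,0,5.5, 0,-2.8,0,0,0,0,5.5, 0.1,-3,0,0,0.1,0,5.5]' | grep -v rot; python3 -m handwheel '[4,-1.2,0.9,-2.2,-0.5,-1.4,5.5, 4,-1.2,0.9,-2.2,-0.5,-1.4,5.5, 4,-1,0.7,-2.2,-0.6,-1.4,5.5, 4.1,-1.1,0.7,-2.1,-0.5,-1.4,5.5, 4.1,-0.9,0.6,-2.2,-0.5,-1.3,5.5]' |grep -v rot
python3 - <<'E'
from plan import *
where(); t=tray(0,40,0); 
a=t.copy();a[2]=.15
plan([(a,down(TYAW))],5.5,step=4.5,rstep=7)
E
```

```text
clock: 9.48
eef_pos: [0.4808, 0.1513, 0.1215]
contact_force: [1.4, 0.2, -1.7]
opening: 0.0613
clock: 10.1
eef_pos: [0.5061, -0.0649, 0.1365]
contact_force: [0.8, 0.3, -1.4]
opening: 0.0611
side cam at [-0.121  0.737  0.747]
top cam at [ 0.293 -0.037  1.394]
clock 10.1 pos [ 0.5061 -0.0649  0.1365] F [ 0.8  0.3 -1.4] op 0.0611
easel coords mm [  76.7 -158.8  135.7] angle to TE [-11.3  -2.9  -7.2] z yaw 0.5 toolz [-0.17  -0.953  0.252]
4.1,-0.8,0.5,-2.1,-0.5,-1.4,5.5, 4.1,-0.7,0.5,-2.2,-0.4,-1.3,5.5, 4.1,-0.6,0.4,-2.1,-0.5,-1.4,5.5, 4.2,-0.6,0.3,-2.1,-0.5,-1.3,5.5, 4.1,-0.4,0.3,-2.2,-0.5,-1.3,5.5
4.2,-0.4,0.3,-2.1,-0.4,-1.4,5.5, 4.2,-0.3,0.2,-2.1,-0.5,-1.3,5.5
-> [ 0.5435 -0.356   0.15  ] err mm [-0.3 -0.   0. ]
```

```bash
python3 -m handwheel '[4.1,-0.8,0.5,-2.1,-0.5,-1.4,5.5, 4.1,-0.7,0.5,-2.2,-0.4,-1.3,5.5, 4.1,-0.6,0.4,-2.1,-0.5,-1.4,5.5, 4.2,-0.6,0.3,-2.1,-0.5,-1.3,5.5, 4.1,-0.4,0.3,-2.2,-0.5,-1.3,5.5]' |grep -v rot;  python3 -m handwheel '[3,-0.4,0.3,-2.1,-0.4,-1.4,5.5, 2,-0.3,0.2,-2.1,-0.5,-1.3,5.5, 0,0,0,0,0,0,5.5]' |grep -v rot
python3 - <<'E'
from plan import *
for c in("side","top"): cv2.imwrite(f"pics/{c}_h.png",read_camera(c)[:,:,::-1])
where(); t=tray(0,40,0); 
a=t.copy();a[2]=.05
plan([(a,down(TYAW))],5.5,step=3,rstep=7)
a=crop("pics/side_h.png",330,110,430,220,5)
M=R.from_euler('z',TYAW,degrees=True).as_matrix()
draw(a,"side",M,tray(0,0,0),boxpts(.13,.2,.025),EDG,(0,255,0),np.array((330,110))-off["side"],5)
b=crop("pics/top_h.png",390,140,500,250,4)
h=np.zeros((550,500+440,3),np.uint8); h[:550,:500]=a;h[:440,500:]=b;cv2.imwrite("pics/h.png",cv2.resize(h,(790,462)))
E
```

```text
clock: 10.72
eef_pos: [0.5322, -0.2808, 0.1455]
contact_force: [0.4, 0.5, -1.5]
opening: 0.0612
clock: 11.1
eef_pos: [0.5404, -0.3356, 0.1493]
contact_force: [0.3, 0.6, -2.3]
opening: 0.0611
side cam at [-0.121  0.737  0.747]
top cam at [ 0.293 -0.037  1.394]
clock 11.2 pos [ 0.5398 -0.3342  0.1493] F [-0.5  1.4 -1.9] op 0.061
easel coords mm [ 136.1 -413.1  210.8] angle to TE [-26.8  -6.  -17. ] z yaw 4.9 toolz [ 0.004 -1.    -0.01 ]
0.5,2.5,0.1,0.1,-0.1,0.1,5.5, 0.6,2.5,0,0.2,-0,0,5.5, 0.5,2.5,0.1,0.1,-0.1,0.1,5.5, 0.6,2.4,0,0.2,-0,0,5.5
-> [ 0.5431 -0.3562  0.0504] err mm [ 0.1  0.2 -0.4]
```

View pics/h.png

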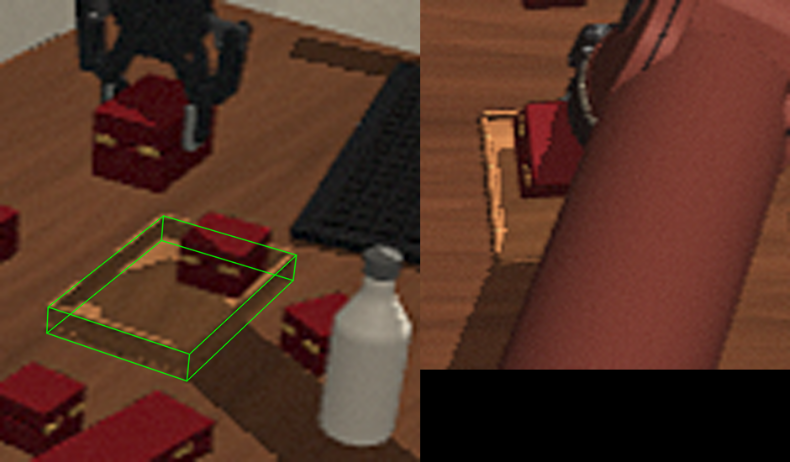

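```bash
cat > chk.py <<'E'
from plan import *
import sys
tag=sys.argv[1]; H=float(sys.argv[2]) if len(sys.argv)>2 else 2.6
p,r,s=cur(); M=r.as_matrix(); BR=np.c_[M[:,2],-M[:,0],-M[:,1]]; bt=p-M[:,1]*H/1e3+M[:,0]*.0007
c="side"; f=f"pics/{c}_{tag}.png"; cv2.imwrite(f,read_camera(c)[:,:,::-1])
a=(330,100,430,220,5); im=crop(f,*a)
draw(im,c,BR,bt,boxpts(.062,.088,.056),EDG,(0,255,0),np.array(a[:2])-off[c],5)
draw(im,c,TR,tray(0,0,0),boxpts(.13,.2,.025),EDG,(255,0,0),np.array(a[:2])-off[c],5)
cv2.imwrite(f"pics/chk_{tag}.png",im); where()
print("box in tray",(TR.T@(bt-TO)*1e3).round(1))
E
python3 chk.py i
```

```text
side cam at [-0.121  0.737  0.747]
top cam at [ 0.293 -0.037  1.394]
clock 11.25 pos [ 0.5398 -0.3339  0.1496] F [-1.   0.1 -2.7] op 0.0612
easel coords mm [ 136.2 -412.8  211. ] angle to TE [-26.8  -6.  -17. ] z yaw 4.9 toolz [ 0.004 -1.    -0.01 ]
box in tray [ -1.4  61.4 151.9]
```

View pics/chk_i.png

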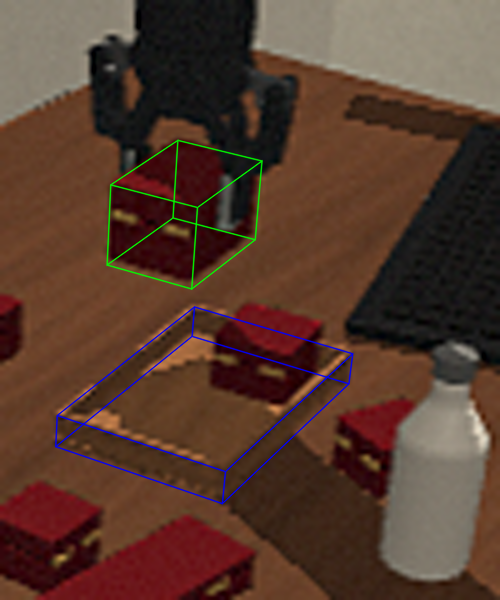

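```bash
python3 -m handwheel '[0.5,2.3,0.1,0.1,-0.1,0.1,5.5, 0.6,2.4,0,0.2,0,0,5.5, 0.5,2.4,0.1,0.1,-0.1,0.1,5.5, 0.6,2.2,0,0.2,0,0,5.5, 0,0,0,0,0,0,5.5]' |grep -v rot; python3 chk.py j
```

```text
clock: 11.88
eef_pos: [0.5427, -0.352, 0.0557]
contact_force: [0.1, -0.1, -2.6]
opening: 0.0612
side cam at [-0.121  0.737  0.747]
top cam at [ 0.293 -0.037  1.394]
clock 11.93 pos [ 0.5437 -0.352   0.0571] F [-0.1  0.4 -1.4] op 0.0615
easel coords mm [ 102.6 -458.   135.3] angle to TE [-25.9  -6.4 -16.6] z yaw 5.3 toolz [-0.001 -1.     0.007]
box in tray [-0.1 43.4 58.3]
```

View pics/chk_j.png

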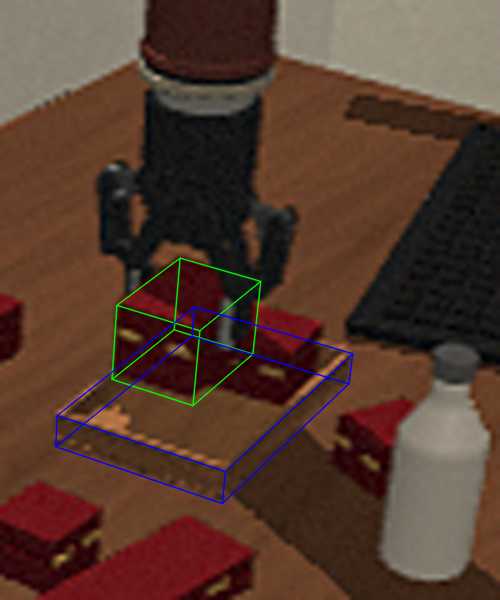

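```bash
python3 -m handwheel '[0.1,1.2,0,0,0,0,5.5, 0.1,1.2,0,0,0,0,5.5, 0.1,1.2,0,0,0,0,5.5, 0,0,0,0,0,0,5.5]' |grep -v rot; python3 chk.py k
```

```text
clock: 12.42
eef_pos: [0.5457, -0.3545, 0.0212]
contact_force: [-0.7, 0.3, -1.9]
opening: 0.0611
side cam at [-0.121  0.737  0.747]
top cam at [ 0.293 -0.037  1.394]
clock 12.47 pos [ 0.5461 -0.3546  0.0219] F [ 0.4 -0.4 -1.7] op 0.0611
easel coords mm [  90.2 -471.2  104.9] angle to TE [-25.7  -6.5 -16.7] z yaw 5.4 toolz [ 0.001 -1.     0.011]
box in tray [ 2.6 40.6 23.8]
```

View pics/chk_k.png

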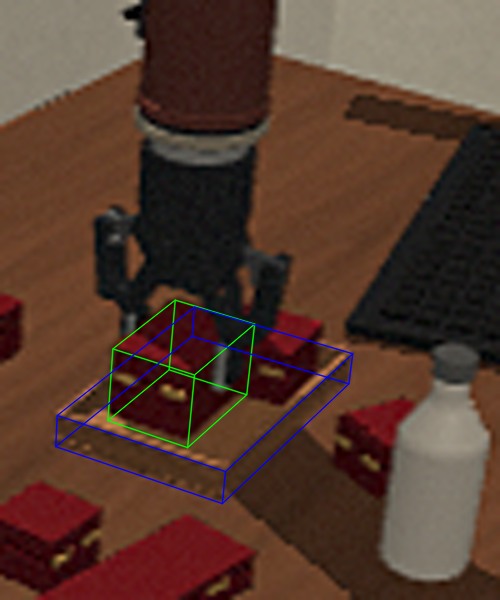

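```bash
python3 -m handwheel '[0,0.7,0,0,0,0,5.5, 0,0.6,0,0,0,0,5.5, 0,0.3,0,0,0,0,5.5]' |grep -v rot; python3 -m handwheel '[0,0.2,0,0,0,0,5.5]' |grep -v rot; python3 chk.py l
```

```text
clock: 12.85
eef_pos: [0.547, -0.3549, 0.0057]
contact_force: [-0.6, -0.1, -1.6]
opening: 0.0612
clock: 12.98
eef_pos: [0.547, -0.3549, 0.0035]
contact_force: [-0.6, -0.5, -2.4]
opening: 0.0614
side cam at [-0.121  0.737  0.747]
top cam at [ 0.293 -0.037  1.394]
clock 13.03 pos [ 0.5468 -0.3548  0.0032] F [ 0.1 -0.1 -2.2] op 0.0613
easel coords mm [  83.  -477.1   88.7] angle to TE [-25.6  -6.5 -16.7] z yaw 5.4 toolz [ 0.002 -1.     0.012]
box in tray [ 3.8 40.1  6.1]
```

```bash
python3 -m handwheel '[0,0.15,0,0,0,0,5.5]' |grep -v rot; python3 -m handwheel '[0,0.15,0,0,0,0,5.5]' |grep -v rot; python3 chk.py m
```

```text
clock: 13.15
eef_pos: [0.547, -0.3549, 0.0019]
contact_force: [1.1, -0.1, -0.9]
opening: 0.0612
clock: 13.28
eef_pos: [0.5471, -0.355, 0.0007]
contact_force: [-3.5, 3.6, 10.9]
opening: 0.0616
side cam at [-0.121  0.737  0.747]
top cam at [ 0.293 -0.037  1.394]
clock 13.32 pos [ 0.547  -0.355   0.0008] F [-1.3  0.9  0. ] op 0.0611
easel coords mm [  82.2 -477.9   86.6] angle to TE [-25.6  -6.5 -16.7] z yaw 5.4 toolz [ 0.002 -1.     0.012]
box in tray [ 3.9 40.   3.3]
```

View pics/chk_m.png

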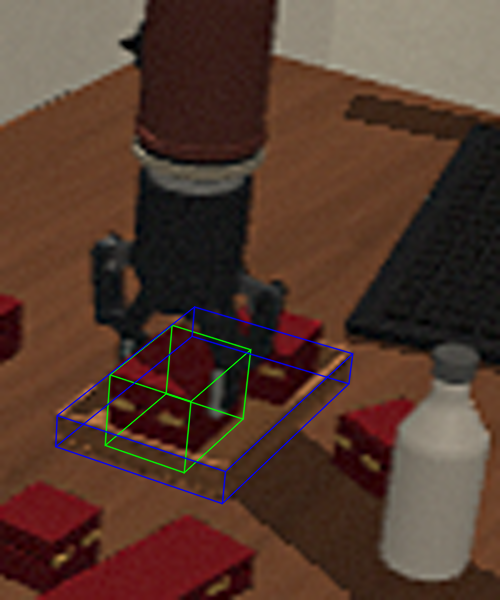

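```bash
python3 -m handwheel '[0,0,0,0,0,0,6.8, 0,0,0,0,0,0,7.4, 0,0,0,0,0,0,7.6, 0,-0.8,0,0,0,0,7.6, 0,-2,0,0,0,0,7.6]' |grep -v rot; python3 -m handwheel '[0,-3,0,0,0,0,8, 0,-4,0,0,0,0,8.5,-2,-4,-2,0,0,0,8.5,-4,0,-2,0,0,0,8.5]' |grep -v rot; python3 chk.py n; python3 - <<'E'
from h import *
cv2.imwrite("pics/top_n.png",read_camera("top")[:,:,::-1])
a=cv2.imread("pics/top_n.png")[120:260,300:500]; cv2.imwrite("pics/n_top.png",cv2.resize(a,None,fx=4,fy=4,interpolation=cv2.INTER_CUBIC))
E
```

```text
clock: 13.95
eef_pos: [0.5464, -0.3547, 0.0294]
contact_force: [0.1, 0.4, -0.3]
opening: 0.076
clock: 14.45
eef_pos: [0.5012, -0.3008, 0.1499]
contact_force: [0.6, 1.4, -0.3]
opening: 0.085
side cam at [-0.121  0.737  0.747]
top cam at [ 0.293 -0.037  1.394]
clock 14.5 pos [ 0.4984 -0.2943  0.1482] F [-0.3  3.6 -2.3] op 0.0847
easel coords mm [  94.8 -373.5  215.8] angle to TE [-25.5  -6.7 -16.7] z yaw 5.4 toolz [ 0.002 -1.     0.014]
box in tray [-37.   98.1 152.5]
```

View pics/chk_n.png

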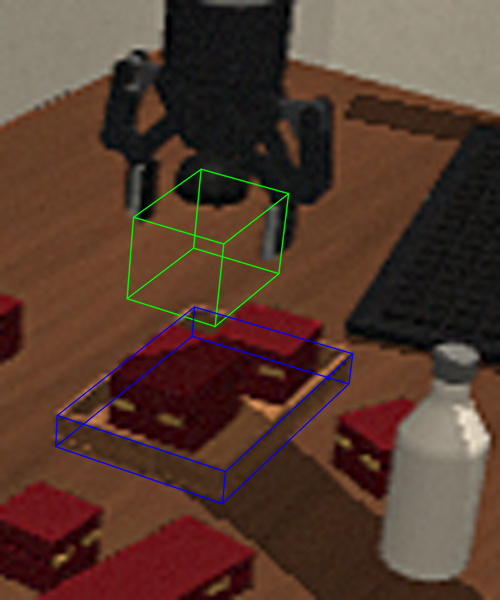

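View pics/n_top.png

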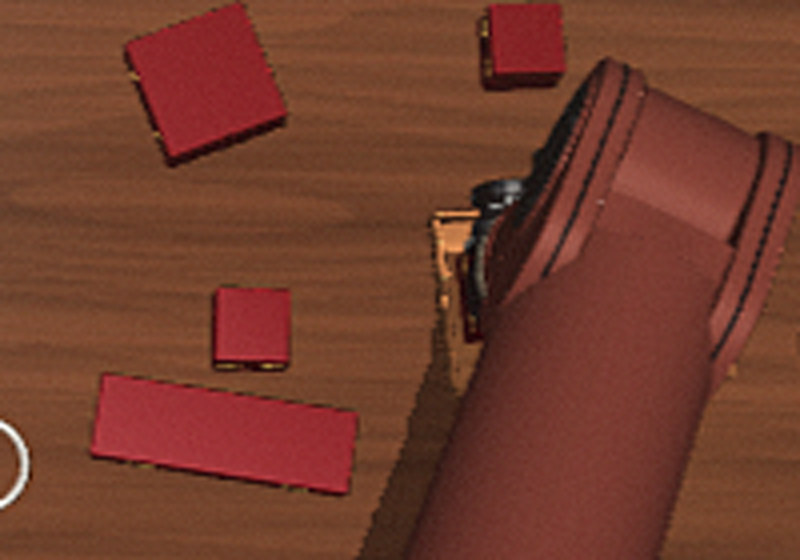

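Box is standing in the tray at chk_n (175,390), clear of done_box at (270,350). Next is the long case, gripped 50 mm left of its middle so the fingers stay clear of the ring box.

```bash
cat >> plan.py <<'E'
LR=R.from_euler('z',ob["long"][0]).as_matrix(); LO=ob["long"][1:]
def lng(f,l,z): return LR@(np.array([f,l,z])/1e3)+LO
LYAW=np.degrees(ob["long"][0])
E
python3 - <<'E'
from plan import *
print(lng(0,50,0)); where()
plan([(lng(0,50,60),down(LYAW))],8.2,step=4.5,rstep=6)
E
```

```text
side cam at [-0.121  0.737  0.747]
top cam at [ 0.293 -0.037  1.394]
[ 4.50330605e-01 -9.56448242e-02  2.31627385e-05]
clock 14.55 pos [ 0.4993 -0.2957  0.1475] F [-0.7  0.2  0.4] op 0.0849
easel coords mm [  95.4 -375.1  215.3] angle to TE [-25.5  -6.7 -16.7] z yaw 5.5 toolz [ 0.002 -1.     0.014]
-4.1,1.7,-0.6,-0.2,2.6,0,8.2, -4,1.8,-0.8,-0.1,2.6,0,8.2, -4,1.7,-1,-0.2,2.6,0,8.2, -4,1.7,-1.1,-0.1,2.6,0,8.2, -3.9,1.8,-1.4,-0.2,2.6,0,8.2
-> [ 0.4499 -0.0956  0.0599] err mm [ 0.4 -0.   0.1]
```

```bash
python3 -m handwheel '[-4.1,1.7,-0.6,-0.2,2.6,0,8.2, -4,1.8,-0.8,-0.1,2.6,0,8.2, -4,1.7,-1,-0.2,2.6,0,8.2, -4,1.7,-1.1,-0.1,2.6,0,8.2, -3.2,1.8,-1.3,-0.2,2.6,0,8.2]' |grep -v rot
python3 -m handwheel '[0,0,0,0,0,0,8.2]' |grep -v rot
cat > chk2.py <<'E'
from plan import *
import sys
tag=sys.argv[1]; w=float(sys.argv[2]); back=float(sys.argv[3])
p,r,s=cur(); M=r.as_matrix(); ims=[]
for c,a in (("side",(320,150,400,250,5)),("top",(310,170,400,260,4))):
    f=f"pics/{c}_{tag}.png"; cv2.imwrite(f,read_camera(c)[:,:,::-1]); im=crop(f,*a)
    draw(im,c,LR,LO,boxpts(.058,.18,.028),EDG,(0,255,0),np.array(a[:2])-off[c],a[4])
    pts=np.array([[x,-back,z] for z in(-w/2,w/2) for x in(-.011,.011)]); draw(im,c,M,p,pts,[(0,1),(2,3),(0,2)],(255,255,0),np.array(a[:2])-off[c],a[4])
    o=np.zeros((500,400,3),np.uint8); im=im[:500,:400]; o[:im.shape[0],:im.shape[1]]=im; ims.append(o)
cv2.imwrite(f"pics/chk2_{tag}.png",np.hstack(ims)); where(); print("long coords",(LR.T@(p-LO)*1e3).round(1))
plan([(lng(0,50,20),down(LYAW))],8.2,step=2)
E
python3 chk2.py o .082 .033
```

```text
clock: 15.18
eef_pos: [0.4537, -0.1015, 0.065]
contact_force: [0.8, 1.2, 0.4]
opening: 0.082
clock: 15.3
eef_pos: [0.453, -0.0992, 0.0649]
contact_force: [-0.1, 0.1, 1.1]
opening: 0.0819
side cam at [-0.121  0.737  0.747]
top cam at [ 0.293 -0.037  1.394]
clock 15.4 pos [ 0.4545 -0.1019  0.0661] F [-0.5 -0.8 -0.2] op 0.0822
easel coords mm [   3.9 -212.8  108.1] angle to TE [-23.4   6.5 -19.9] z yaw -8.1 toolz [ 0.005 -1.     0.013]
long coords [ 3.1 46.8 64.9]
-0.2,1.5,-0.2,-0.3,-0.2,0.1,8.2, -0.2,1.6,-0.2,-0.2,-0.2,0.1,8.2, -0.2,1.5,-0.1,-0.3,-0.2,0.1,8.2
-> [ 0.4508 -0.0954  0.02  ] err mm [-0.5 -0.2 -0. ]
```

View pics/chk2_o.png

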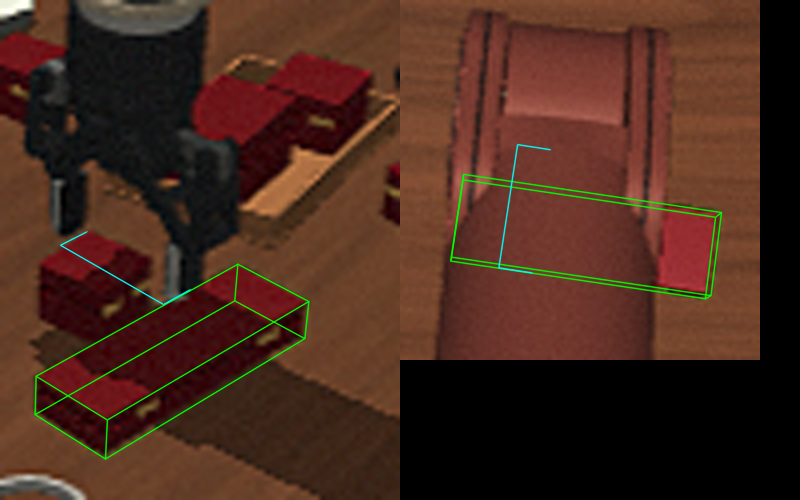

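```bash
python3 -m handwheel '[-0.2,1.5,-0.2,-0.3,-0.2,0.1,8.2, -0.2,1.6,-0.2,-0.2,-0.2,0.1,8.2, -0.2,1.5,-0.1,-0.3,-0.2,0.1,8.2]' |grep -v rot
python3 chk2.py p .082 .033
```

```text
clock: 15.78
eef_pos: [0.4526, -0.0981, 0.0192]
contact_force: [-0.2, 0.2, -0.1]
opening: 0.0817
side cam at [-0.121  0.737  0.747]
top cam at [ 0.293 -0.037  1.394]
clock 15.88 pos [ 0.4514 -0.0975  0.0182] F [ 0.4  0.7 -0. ] op 0.0823
easel coords mm [ -19.5 -222.9   67.2] angle to TE [-24.3   6.2 -19.5] z yaw -7.6 toolz [ 0.    -1.    -0.001]
long coords [ 2.6 47.9 19.1]
-0.2,-0.2,-0.1,0,-0.1,0,8.2
-> [ 0.4506 -0.0954  0.0202] err mm [-0.3 -0.2 -0.2]
```

View pics/chk2_p.png

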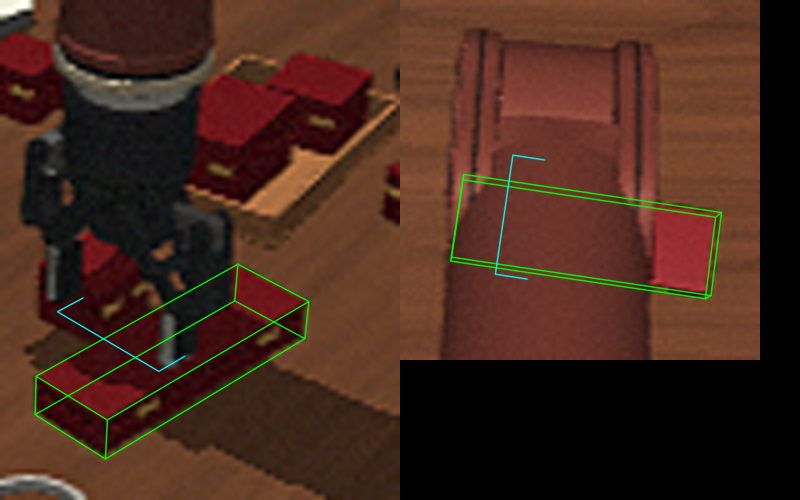

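```bash
python3 -m handwheel '[-0.2,0.9,-0.3,0,0,0,8.2, 0,0.9,0,0,0,0,8.2]' |grep -v rot;python3 -m handwheel '[0,0.9,0,0,0,0,8.2,0,0.4,0,0,0,0,8.2]' |grep -v rot
python3 chk2.py q .082 .033
```

```text
clock: 16.12
eef_pos: [0.4489, -0.0951, -0.0005]
contact_force: [-0.4, -0.1, -0.4]
opening: 0.0824
clock: 16.38
eef_pos: [0.4488, -0.0951, -0.0147]
contact_force: [0.3, -0.0, 1.3]
opening: 0.0821
side cam at [-0.121  0.737  0.747]
top cam at [ 0.293 -0.037  1.394]
clock 16.48 pos [ 0.4488 -0.0951 -0.0144] F [0.4 0.2 0.3] op 0.0824
easel coords mm [ -35.7 -230.3   39.6] angle to TE [-24.2   6.2 -19.5] z yaw -7.6 toolz [ 0. -1. -0.]
long coords [ -1.6  50.4 -14.7]
0,-1.7,0.1,0,-0.1,0,8.2, 0,-1.7,0.1,0,-0,0,8.2
-> [ 0.4508 -0.0953  0.0196] err mm [-0.4 -0.3  0.5]
```

View pics/chk2_q.png

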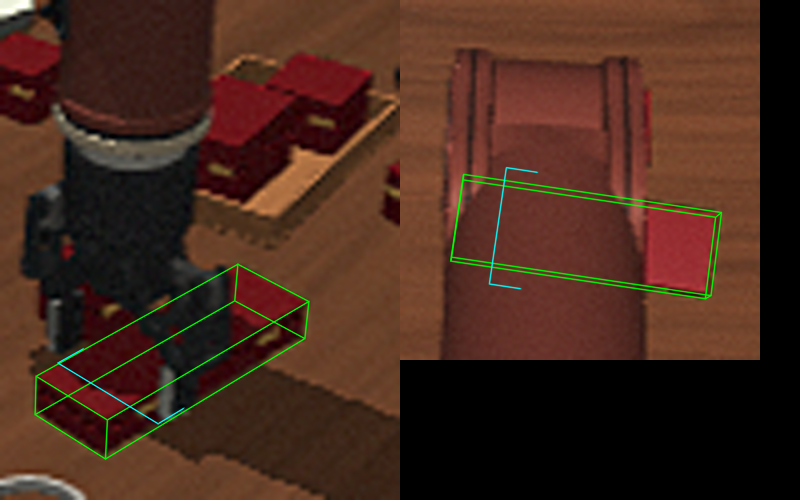

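```bash
python3 -m handwheel '[0,0,0,0,0,0,5, 0,0,0,0,0,0,5, 0,0,0,0,0,0,5, 0,0,0,0,0,0,5]' |grep -v rot
python3 chk2.py r .058 .026
```

```text
clock: 16.98
eef_pos: [0.4494, -0.0952, -0.0135]
contact_force: [-0.5, 0.2, -1.9]
opening: 0.0567
side cam at [-0.121  0.737  0.747]
top cam at [ 0.293 -0.037  1.394]
clock 17.07 pos [ 0.4494 -0.0952 -0.0136] F [-0.4 -0.2 -2. ] op 0.0566
easel coords mm [ -34.8 -230.1   40.1] angle to TE [-24.2   6.2 -19.5] z yaw -7.6 toolz [ 0.    -1.     0.001]
long coords [ -1.   50.3 -13.5]
0,-1.7,0.1,-0,-0.1,0,8.2, 0,-1.7,0,-0,-0,0,8.2
-> [ 0.4503 -0.0953  0.0204] err mm [ 0.  -0.3 -0.4]
```

View pics/chk2_r.png

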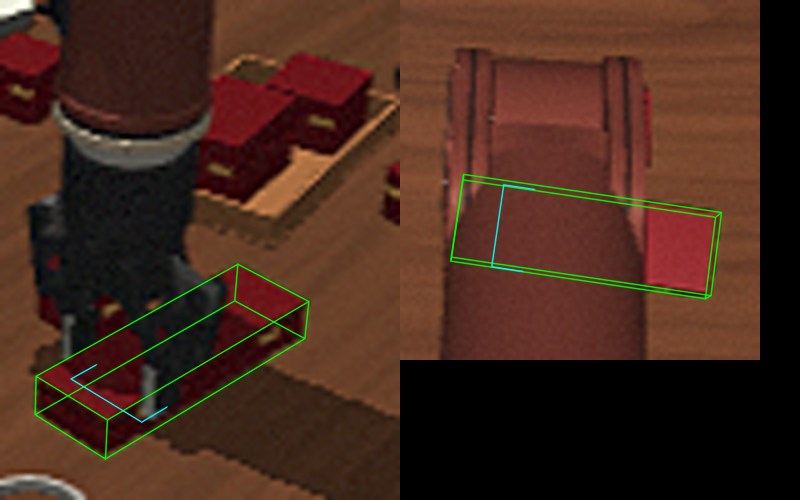

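```bash
python3 -m handwheel '[0,-1,0,0,0,0,5, 0,-2.5,0,0,0,0,5, 0,-4,0,0,0,0,5, 0,-4,0,0,0,0,5]' |grep -v rot
cat > chk3.py <<'E'
from plan import *
import sys
tag=sys.argv[1]; H=float(sys.argv[2]); back=.0135
p,r,s=cur(); M=r.as_matrix(); BR=np.c_[M[:,2],-M[:,0],-M[:,1]]; bt=p-M[:,1]*.0135+M[:,0]*.0503
pl=np.array([[0,0,0],[.225,0,0],[.225,.28,0],[0,.28,0],[-.01,-.01,.018],[.225,-.01,.018],[-.01,.28,.018],[0,0,.018],[0,.28,.018],[.225,0,.018]]); pe=[(0,1),(1,2),(2,3),(3,0),(4,5),(4,6),(7,8),(7,9)]
ims=[]
for c in("side","top"):
    f=f"pics/{c}_{tag}.png"; cv2.imwrite(f,read_camera(c)[:,:,::-1]); u=proj(c,bt)[0]
    x0,y0=int(np.clip(u[0]-50,0,540)),int(np.clip(u[1]-60,0,280)); a=(x0,y0,x0+100,y0+120,4 if len(sys.argv)<4 else 4)
    im=crop(f,*a)
    draw(im,c,BR,bt,boxpts(.058,.18,.028),EDG,(0,255,0),np.array(a[:2])-off[c],a[4])
    draw(im,c,ER,EO,pl,pe,(255,0,0),np.array(a[:2])-off[c],a[4]); ims.append(im)
cv2.imwrite(f"pics/chk3_{tag}.png",np.hstack(ims)); where(); print("case in easel",(ER.T@(bt-EO)*1e3).round(1))
plan([(eas(53,150,H),TE)],5,step=4.5,rstep=6)
E
python3 chk3.py s 90
```

```text
clock: 17.58
eef_pos: [0.4466, -0.0945, 0.1032]
contact_force: [0.1, 0.7, -2.2]
opening: 0.0566
side cam at [-0.121  0.737  0.747]
top cam at [ 0.293 -0.037  1.394]
clock 17.68 pos [ 0.4497 -0.095   0.1063] F [ 1.4  0.4 -2.6] op 0.0563
easel coords mm [  15.8 -193.9  142.6] angle to TE [-24.1   6.2 -19.5] z yaw -7.6 toolz [-0.    -1.     0.002]
case in easel [  15.6 -237.4  170. ]
-4.3,-0.9,-0.1,3,-0.8,2.4,5, -4.3,-0.8,0.1,3,-0.7,2.5,5, -4.3,-0.5,0.1,3,-0.8,2.4,5, -4.4,-0.4,0.2,3.1,-0.8,2.4,5, -4.3,-0.2,0.3,3,-0.8,2.5,5
-4.4,0.1,0.3,3,-0.7,2.4,5, -4.3,0.2,0.4,3,-0.8,2.5,5, -4.4,0.5,0.5,3,-0.8,2.4,5
-> [0.4899 0.2449 0.1805] err mm [-0.5 -0.2 -0.2]
```

View pics/chk3_s.png

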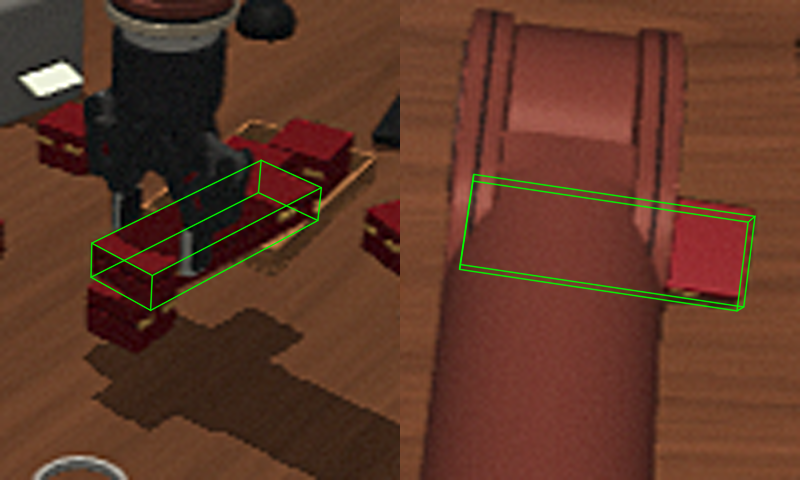

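```bash
python3 -m handwheel '[-4.3,-0.9,-0.1,3,-0.8,2.4,5, -4.3,-0.8,0.1,3,-0.7,2.5,5, -4.3,-0.5,0.1,3,-0.8,2.4,5, -4.4,-0.4,0.2,3.1,-0.8,2.4,5, -4.3,-0.2,0.3,3,-0.8,2.5,5]' |grep -v rot
python3 chk3.py t 90
```

```text
clock: 18.3
eef_pos: [0.4741, 0.1205, 0.1538]
contact_force: [0.9, -0.0, -1.9]
opening: 0.0561
side cam at [-0.121  0.737  0.747]
top cam at [ 0.293 -0.037  1.394]
clock 18.4 pos [0.4736 0.1226 0.1543] F [-0.2 -0.5 -0.6] op 0.0566
easel coords mm [ 38.4  26.6 110. ] angle to TE [-8.7  2.2 -7. ] z yaw -5.3 toolz [-0.204 -0.94   0.274]
case in easel [ 39.3 -23.8 129.6]
-4.2,0.1,0.4,2.9,-0.7,2.3,5, -4.1,0.3,0.4,2.9,-0.8,2.3,5, -4.2,0.5,0.5,2.9,-0.7,2.4,5
-> [0.4898 0.245  0.18  ] err mm [-0.4 -0.3  0.3]
```

```bash
python3 -m handwheel '[-4.2,0.1,0.4,2.9,-0.7,2.3,5, -4.1,0.3,0.4,2.9,-0.8,2.3,5, -3.6,0.5,0.5,2.9,-0.7,2.4,5, 0,0,0,0,0,0,5]' |grep -v rot
python3 chk3.py u 40
```

```text
clock: 18.9
eef_pos: [0.4887, 0.2403, 0.177]
contact_force: [-0.8, -0.3, -1.7]
opening: 0.0564
side cam at [-0.121  0.737  0.747]
top cam at [ 0.293 -0.037  1.394]
clock 19.0 pos [0.4893 0.2382 0.1768] F [ 0.6 -0.3 -2.3] op 0.0564
easel coords mm [ 51.9 142.8  88.9] angle to TE [ 0.   0.1 -0. ] z yaw -5.7 toolz [-0.301 -0.856  0.42 ]
case in easel [ 51.3  94.5 102.2]
-0.4,2.4,0.1,-0,-0.1,0,5, -0.3,2.5,0,-0,-0,0,5
-> [0.5108 0.2591 0.1373] err mm [-0.   0.2  0.2]
```

View pics/chk3_u.png

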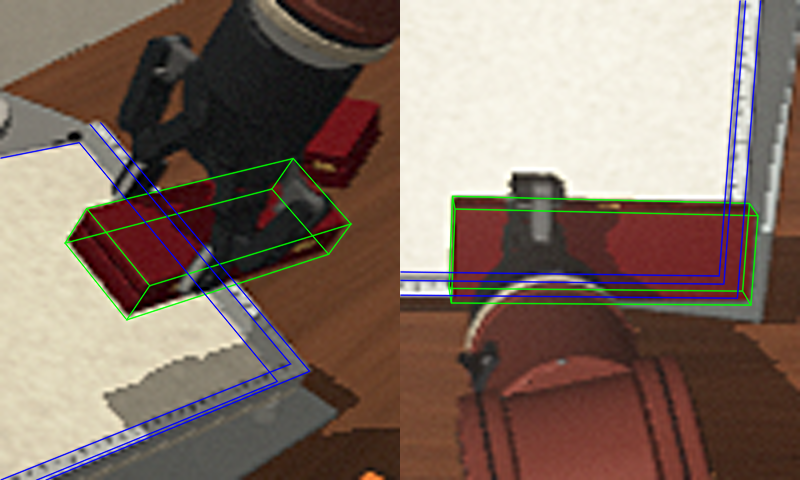

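```bash
python3 -m handwheel '[-0.4,2.4,0.1,0,-0.1,0,5, -0.3,2.4,0,0,0,0,5, 0,2,0,0,0,0,5, 0,1.2,0,0,0,0,5]' |grep -v rot
python3 chk3.py v -10
```

```text
clock: 19.5
eef_pos: [0.5268, 0.2623, 0.1084]
contact_force: [-0.1, -0.3, -1.5]
opening: 0.0567
side cam at [-0.121  0.737  0.747]
top cam at [ 0.293 -0.037  1.394]
clock 19.6 pos [0.5263 0.2623 0.108 ] F [-0.2  0.2 -1.5] op 0.0565
easel coords mm [ 54.5 143.3   7.2] angle to TE [-0.   0.4 -0.4] z yaw -5.9 toolz [-0.297 -0.859  0.417]
case in easel [54.7 93.1 21.2]
-0.7,1.7,-0.1,0,-0.4,0.4,5
-> [0.5324 0.2739 0.0951] err mm [-0.4 -0.  -0.4]
```

View pics/chk3_v.png

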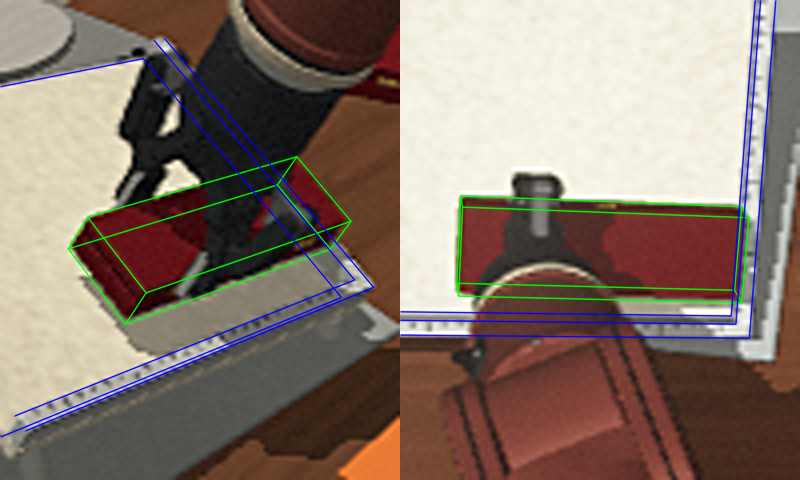

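```bash
python3 -m handwheel '[-0.8,0,0,0,-0.4,0.4,5, 0,0.6,0,0,0,0,5, 0,0.6,0,0,0,0,5]' |grep -v rot
python3 chk3.py w -10
```

```text
clock: 19.98
eef_pos: [0.5322, 0.2725, 0.1011]
contact_force: [-0.2, 0.9, -1.5]
opening: 0.0564
side cam at [-0.121  0.737  0.747]
top cam at [ 0.293 -0.037  1.394]
clock 20.07 pos [0.5318 0.2726 0.1005] F [ 0.3 -0.1 -3.2] op 0.0563
easel coords mm [ 55.4 150.6  -4.6] angle to TE [ 0.   0.  -0.1] z yaw -5.6 toolz [-0.3   -0.857  0.42 ]
case in easel [ 55.9 100.3   9.4]
0.1,0.5,-0.2,-0,-0,0.1,5
-> [0.5322 0.2733 0.0951] err mm [-0.2  0.5 -0.4]
```

View pics/chk3_w.png

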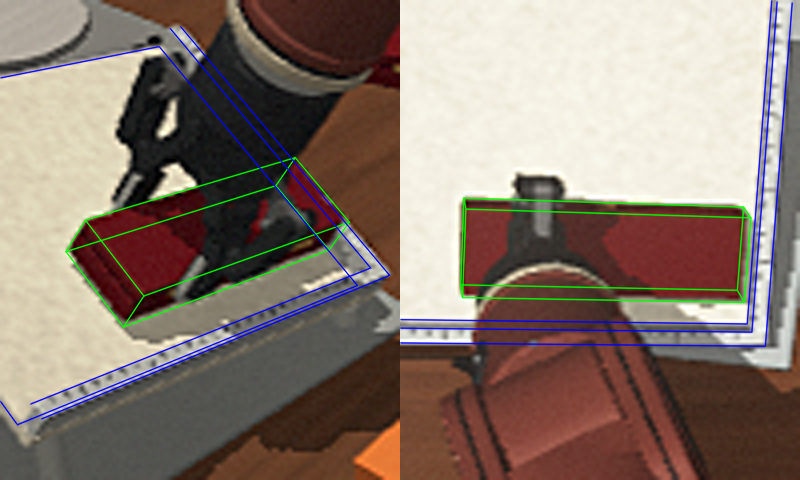

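```bash
python3 -m handwheel '[0,0.4,0,0,0,0,5,0,0.2,0,0,0,0,5]' |grep -v rot
python3 -m handwheel '[0,0.15,0,0,0,0,5]' |grep -v rot
python3 -c "
from plan import *; where()"
```

```text
clock: 20.32
eef_pos: [0.5346, 0.2744, 0.0952]
contact_force: [0.0, 0.6, -2.2]
opening: 0.0565
clock: 20.45
eef_pos: [0.5352, 0.2749, 0.0937]
contact_force: [0.1, -0.0, -2.6]
opening: 0.0568
side cam at [-0.121  0.737  0.747]
top cam at [ 0.293 -0.037  1.394]
clock 20.45 pos [0.5352 0.2749 0.0937] F [ 0.1 -0.  -2.6] op 0.0568
easel coords mm [ 55.4 150.6 -12.4] angle to TE [ 0.   0.  -0.1] z yaw -5.6 toolz [-0.3   -0.857  0.42 ]
```

```bash
python3 -m handwheel '[0,0.15,0,0,0,0,5]' |grep -v rot
python3 -m handwheel '[0,0.1,0,0,0,0,5]' |grep -v rot
python3 chk3.py x -14
```

```text
clock: 20.58
eef_pos: [0.5355, 0.275, 0.0933]
contact_force: [-48.1, -26.0, 58.7]
opening: 0.0564
clock: 20.7
eef_pos: [0.5354, 0.2749, 0.0934]
contact_force: [-26.9, -14.6, 31.1]
opening: 0.0568
side cam at [-0.121  0.737  0.747]
top cam at [ 0.293 -0.037  1.394]
clock 20.8 pos [0.5354 0.2749 0.0934] F [-26.5 -14.   30. ] op 0.0563
easel coords mm [ 55.4 150.5 -12.8] angle to TE [-0.  -0.  -0.2] z yaw -5.5 toolz [-0.297 -0.858  0.42 ]
case in easel [ 55.4 100.2   0.8]
0,0.1,-0.2,0,0,0.2,5
-> [0.534  0.2754 0.0917] err mm [-0.3 -0.4 -0.4]
```

View pics/chk3_x.png

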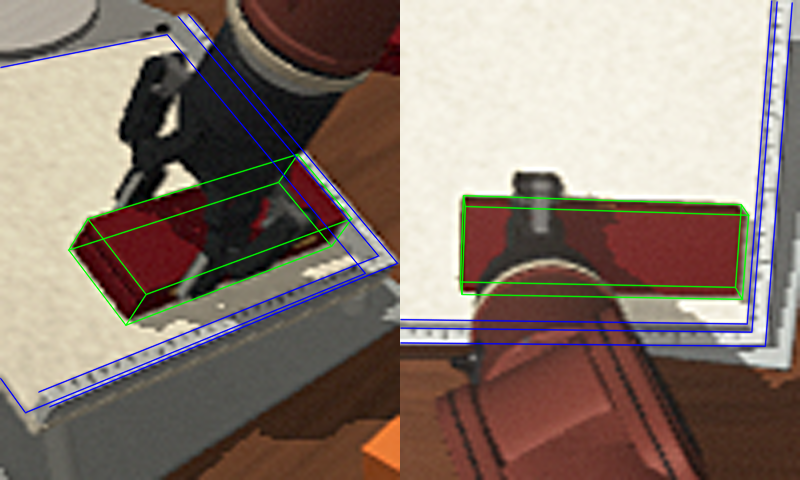

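The case is flat on the plate with 40 N of pressing force. I relieve that, then open and lift quickly.

```bash
python3 -m handwheel '[0,-0.1,0,0,0,0,5]' | grep -v rot; python3 -m handwheel '[0,0,0,0,0,0,6.6, 0,0,0,0,0,0,6.6, 0,-2.5,0,0,0,0,6.6, 0,-5,0,0,0,0,8, 0,-5,0,0,0,0,8]' |grep -v rot
python3 chk3.py y 150
```

```text
clock: 20.92
eef_pos: [0.535, 0.2746, 0.0947]
contact_force: [-0.2, -0.4, -2.0]
opening: 0.0566
clock: 21.55
eef_pos: [0.4801, 0.239, 0.2018]
contact_force: [0.3, -0.6, 1.5]
opening: 0.0801
side cam at [-0.121  0.737  0.747]
top cam at [ 0.293 -0.037  1.394]
clock 21.65 pos [0.4822 0.2389 0.2063] F [ 0.3 -0.4 -0.4] op 0.0798
easel coords mm [ 57.8 152.6 117. ] angle to TE [ 0.2 -0.1 -0.1] z yaw -5.5 toolz [-0.299 -0.855  0.423]
case in easel [ 54.2 101.2 127.5]
0.3,-3.3,-0.5,-0.2,0.1,0.1,5
-> [0.4637 0.2269 0.2315] err mm [0.2 0.3 0.2]
```

```bash
python3 -c "
import cv2,numpy as np
s=cv2.imread('pics/side_y.png')[170:310,130:320];t=cv2.imread('pics/top_y.png')[100:240,130:320]
cv2.imwrite('pics/y2.png',cv2.resize(np.vstack([s,t]),None,fx=2.1*1,fy=2.1,interpolation=cv2.INTER_CUBIC))
cv2.imwrite('pics/y3.png',np.hstack([cv2.resize(q,None,fx=2.1,fy=2.1,interpolation=cv2.INTER_CUBIC) for q in (s,t)]))"
```

```text
(no output)
```

View pics/y3.png

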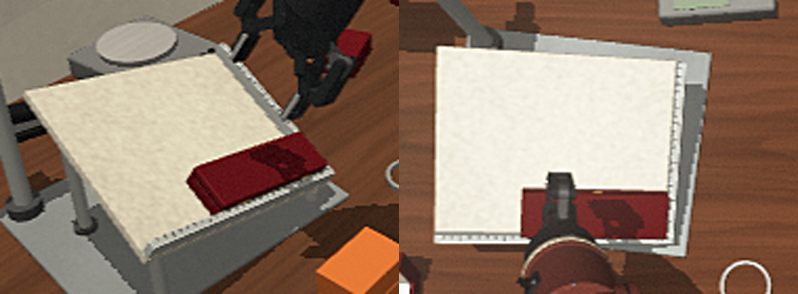

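The case slid into the corner. I retreat for a clear look.

```bash
python3 -m handwheel '[2,-4,-2,0,0,0,8, 4,-4,-2,-2,0,-2,8, 5,-3,-1,-3,0,-3,8, 5,-2,0,-3,0,-3,8, 5,-1,0,-3,0,-3,8]' | grep -v rot; python3 -m handwheel '[5,0,0,-3,0,-3,8, 5,0,0,-3,0,-3,8, 5,0,0,-3,0,0,8, 3,0,0,0,0,0,8,0,0,0,0,0,0,8]' |grep -v rot
cat > fin.py <<'E'
from plan import *
import sys
tag=sys.argv[1]; where(); ims=[]
lc=boxpts(.058,.18,.028)+[.029,.09,0]
for c,a in (("side",(190,190,310,310,3.3)),("top",(170,130,290,250,3.3))):
    f=f"pics/{c}_{tag}.png"; cv2.imwrite(f,read_camera(c)[:,:,::-1]); im=crop(f,*a)
    draw(im,c,ER,EO,lc,EDG[4:8]+EDG[:4],(0,255,0),np.array(a[:2])-off[c],a[4]); ims+=[im,crop(f,*a)]
cv2.imwrite(f"pics/fin_{tag}.png",np.vstack([np.hstack(ims[1::2]),np.hstack(ims[0::2])])[:800])
i=cv2.imread(f"pics/fin_{tag}.png"); cv2.imwrite(f"pics/fin_{tag}.png",cv2.resize(i,(600,600)))
E
python3 fin.py z
```

```text
clock: 22.28
eef_pos: [0.4253, 0.0255, 0.2414]
contact_force: [0.8, -0.2, -0.1]
opening: 0.08
clock: 22.9
eef_pos: [0.4255, -0.1632, 0.2315]
contact_force: [-0.7, -0.7, 0.2]
opening: 0.08
side cam at [-0.121  0.737  0.747]
top cam at [ 0.293 -0.037  1.394]
clock 22.9 pos [ 0.4255 -0.1632  0.2315] F [-0.7 -0.7  0.2] op 0.08
easel coords mm [  52.3 -220.1  280. ] angle to TE [-21.6  -0.8 -18.4] z yaw -1.1 toolz [ 0.007 -0.998  0.065]
```

View pics/fin_z.png

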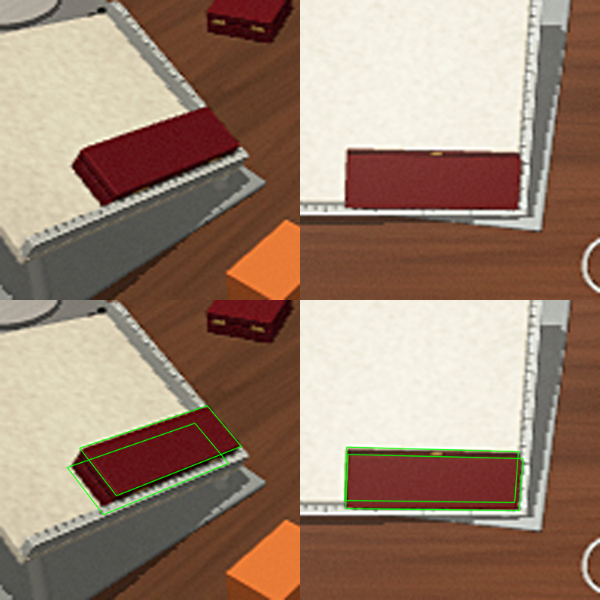

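View pics/side_z.png

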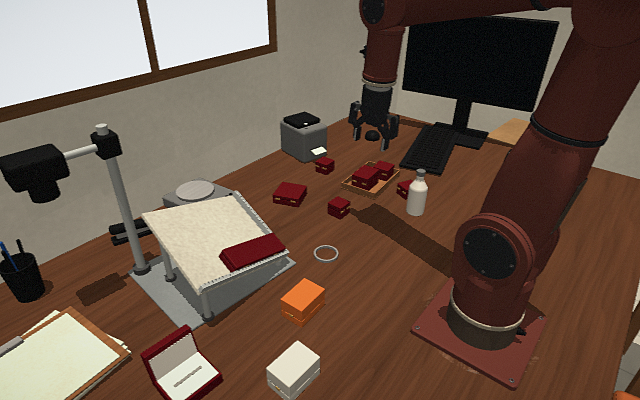

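View pics/top_z.png

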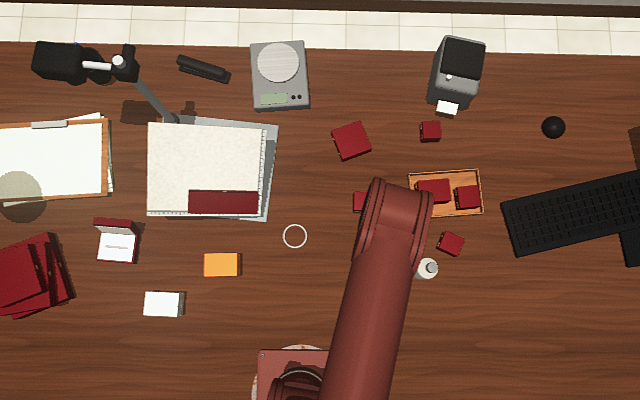

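```bash
python3 - <<'E'
from plan import *
lc=boxpts(.058,.18,.028)+[.029,.09,0]; ims=[]
for c,a in (("top",(180,180,275,225,8)),("side",(210,225,295,280,8))):
    im=crop(f"pics/{c}_z.png",*a); b=im.copy()
    for d,col in(((0,0,0),(0,255,0)),((.004,.004,0),(0,255,255))):
        draw(b,c,ER,EO,lc+np.array(d),EDG[4:8],col,np.array(a[:2])-off[c],a[4])
    cv2.imwrite(f"pics/q_{c}.png",cv2.resize(b,None,fx=1,fy=1))
E
```

```text
side cam at [-0.121  0.737  0.747]
top cam at [ 0.293 -0.037  1.394]
```

View pics/q_top.png

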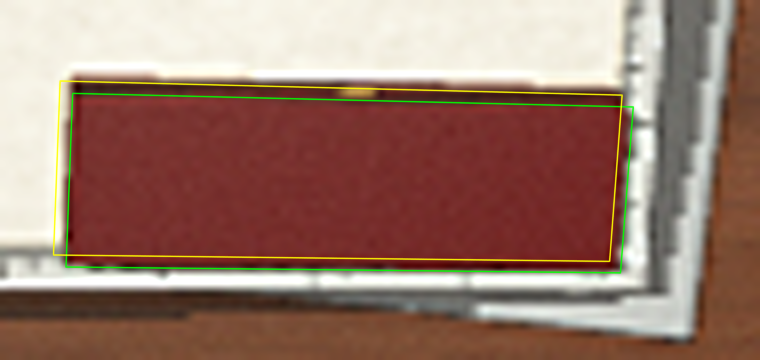

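View pics/q_side.png

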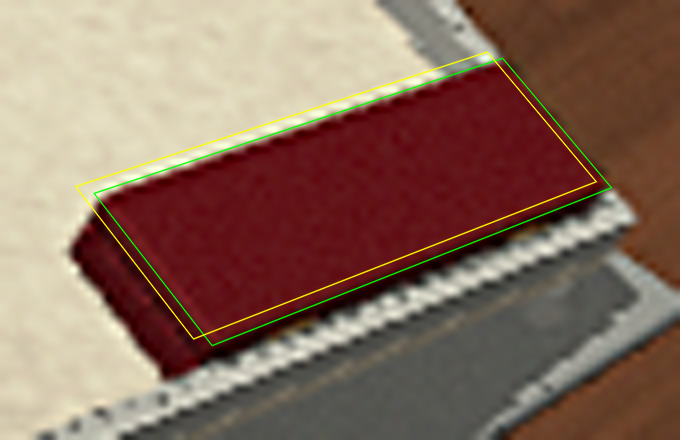

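```bash
python3 - <<'E'
from plan import *
a=(330,140,430,220,7); im=crop("pics/side_z.png",*a)
bt=tray(3.9,40,4); draw(im,"side",R.from_euler('z',5.4,degrees=True).as_matrix(),bt,boxpts(.062,.088,.056),EDG,(0,255,0),np.array(a[:2])-off["side"],7)
cv2.imwrite("pics/tr.png",im)
s=status.state(); print(np.abs(s["dq"]).max(),s["clock"])
i0=cv2.imread("pics/top0.png").astype(int);i1=cv2.imread("pics/top_z.png").astype(int)
for n,(x0,y0,x1,y1) in dict(square=(325,112,378,166),ring3=(412,115,450,148),bangle=(278,220,312,252),ring2=(436,228,468,260)).items(): print(n,np.abs(i0-i1)[y0:y1,x0:x1].max(axis=2).mean().round(1))
j0=cv2.imread("pics/side0.png").astype(int);j1=cv2.imread("pics/side_z.png").astype(int); print("ring,side mean diff",np.abs(j0-j1)[192:207,322:345].mean().round(1))
E
```

```text
side cam at [-0.121  0.737  0.747]
top cam at [ 0.293 -0.037  1.394]
0.02163745725769807 23.0
square 3.5
ring3 3.5
bangle 3.2
ring2 3.5
ring,side mean diff 2.3
```

View pics/tr.png

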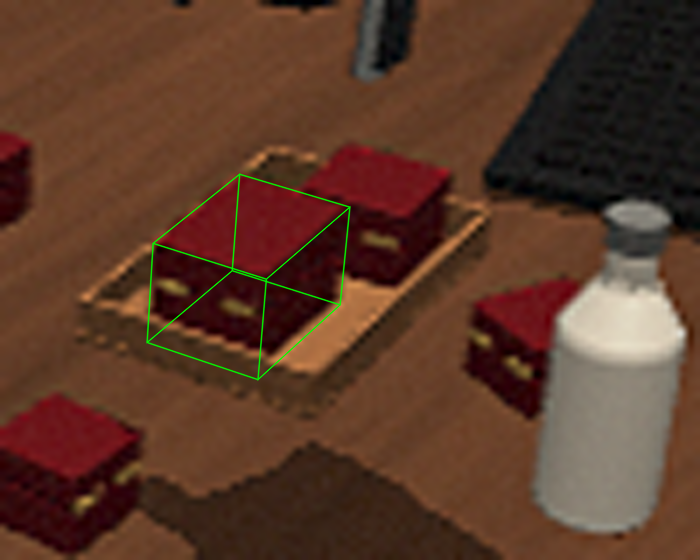

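The top face matches a box standing on the tray floor, and the other things are unchanged. Handing in.

```bash
python3 -c "
from workcell import order,status
print(order.close_job()); print(status.state()['clock'])"
```

```text
the job is handed in; nothing more can be done
None
the job is handed in; nothing more can be done
```

I moved the tall box from the easel to the free half of the tray and laid the long case on the easel. The case slid home into the low corner. I handed the job in at about 23 s; no verdict was reported.

**Last checks:**
- **Tall box:** its top face matches my model of a box standing on the tray floor. Its lower front edge is hidden behind the tray wall.
- **Long case:** it lies lid up against both rails, within about 1 px of home in both cameras.
- **Other things:** the square case, both outer ring boxes, the bangle and the ring box beside the long case look unchanged. I judged the bottle and the finished piece by eye only.
- **Robot:** the arm was clear of everything and nearly at rest.

**Disagreements:**
- **Finger length:** the real fingertips sit about 20 mm behind the reported TCP, seen in both views. A touch on the tall box's lid confirmed it, peaking at about 86 N. I corrected every height for this.
- **Camera heights:** the raw camera fits read about 4 mm low. I tied them to the desk and to the stated easel height, so those heights are not independent measurements.
- **Setting down the case:** pressing the long case onto the plate peaked at about 80 N at the wrist. I relieved that before letting go.

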